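# Nest the tea pans with fanned handles

## Task

Nest the three steel tea pans to free the counter: leaving the largest where it stands, set the middle-sized pan inside it and the smallest inside that, each sitting level on the floor of the pan below. Fan the handles out going round one way, each handle about 45 degrees round from the one directly below it, so that every handle is clear of the next. One pan is under the wire rack: bring it out without knocking the rack, let no pan drop, and leave the other things on the counter undisturbed.

Things in the scene. Friction and masses are not known exactly. Their poses are not given: they have to be found in the camera images.
- large_center (a point): largest steel tea pan, 136 mm outside diameter, wall 66 mm high and 3 mm thick, floor 4 mm thick, upright. Point on its axis, 33 mm above its underside. x: along the handle, away from the bowl; z: up. 0.42 kg, loose, on the open counter: the bottom of the nest.
- large_grip (a point): middle of the largest pan's handle grip: level black plastic bar 70 mm long, 18 mm wide, 16 mm high, 118 mm out from the pan's axis and 76 mm above the pan's underside; handle ends 153 mm from the axis. x: along the handle, away from the bowl; z: up. When nested, both handles are at nearly the same height, so one cannot lie over another.
- medium_center (a point): middle-sized steel tea pan, 110 mm outside diameter, wall 66 mm high and 3 mm thick, floor 4 mm thick, upright. Point on its axis, 33 mm above its underside. x: along the handle, away from the bowl; z: up. About 0.26 kg. When nested it stands 4 mm higher than the pan below, with 8 mm play all round, its handle 6 mm over that pan's rim.
- medium_grip (a point): middle of the middle-sized pan's handle grip: level black plastic bar 70 mm long, 18 mm wide, 16 mm high, 105 mm out from the pan's axis and 76 mm above the pan's underside; handle ends 140 mm from the axis. x: along the handle, away from the bowl; z: up. When nested, both handles are at nearly the same height, so one cannot lie over another.
- small_center (a point): smallest steel tea pan, 86 mm outside diameter, wall 66 mm high and 3 mm thick, floor 4 mm thick, upright. Point on its axis, 33 mm above its underside. x: along the handle, away from the bowl; z: up. About 0.19 kg. When nested it stands 4 mm higher than the pan below, with 8 mm play all round, its handle 6 mm over that pan's rim.
- small_grip (a point): middle of the smallest pan's handle grip: level black plastic bar 70 mm long, 18 mm wide, 16 mm high, 93 mm out from the pan's axis and 76 mm above the pan's underside; handle ends 128 mm from the axis. x: along the handle, away from the bowl; z: up. When nested, both handles are at nearly the same height, so one cannot lie over another.
- rack: fixed wire rack; origin on the counter below its deck's middle, x from open front to back. Deck x -120 to 120, y -157 to 157 mm, underside 240 mm up, two tins on top up to 310 mm. Front and sides open: posts only at the back corners, foot rods 10 mm thick along the sides. The middle-sized or the smallest pan starts under it, handle to the front, its end near the deck's front edge; the other is in the open.
- extension_box: grey plastic extension box with four sockets and toggle switches, 85 x 272 x 42 mm, long axis y; bystander. Origin: middle of its underside, z up.
- screw_box: lidded plastic screw box, 126 x 186 x 54 mm; bystander. Origin: middle of its underside, z up.
- screwdriver: wooden-handled screwdriver lying on the counter, 200 mm long, 26 mm high; bystander. Origin: under its middle, x along it from handle to tip.
- hammer: steel hammer lying on the counter, 270 mm long, 26 mm high; bystander. Origin: under its middle, x along it from handle to tip.
- spring_clamp: red spring clamp lying flat, 150 mm long, 85 mm wide, 22 mm high; bystander. Origin: middle of its underside, z up.
- tumbler: steel drinking tumbler, 72 mm across, 100 mm high; bystander. Origin: middle of its underside, z up.
- flour_tin: round steel tin with lid, 114 mm across, 106 mm high; bystander. Origin: middle of its underside, z up.

How it is judged:
By the outcome, as a careful person would: the job done as asked, in the order asked, and still so for the second after the job is handed in, with the robot touching nothing.
It also fails if it takes over 69 s, if anything falls off the work surface, if the arm or the gripper's body presses on something with over 40 N, if the wrist force passes 120 N, or if a joint passes its speed limit or range.

## Robot

A 7-joint arm with a two-finger parallel gripper is mounted at the origin on the work surface. World frame = base frame: x ahead of the robot, y to its left, z up, the work surface at z = 0. Lengths are in mm, angles in rad, forces in N, time in s.
With the tool pointing down it reaches from about 425 to 875 mm from the base axis. Payload 4.7 kg.
Tool frame: the origin (TCP) lies at the very end of the fingers, on their centre line; the grasp point (between the pads) lies 19 mm behind it; z points along the fingers, y is the direction in which the jaws open and shut (so a half turn about z gives the same grasp; the last joint's range is limited). The gripper opens to 87 mm and grips with 3 to 60 N. Pads are 19 mm wide; open, the fingers measure 117 mm over their backs; the gripper's body (75 mm by 190 mm) begins 51 mm behind the grasp point.
Start: joints at [-1.215, 0.321, -0.07, 1.45, 0.023, 1.371, -0.057], TCP at [217.897, 612.41, 222.587] pointing down, gripper open.
Joint ranges: [-2.86, 2.86], [-0.3, 2.09], [-1.38, 1.24], [0.06, 2.45], [-1.56, 4.7], [0.09, 2.05], [-2.69, 2.69]. Speed limits (rad/s): [2.57, 2.57, 3.14, 3.14, 3.14, 3.14, 3.14].

## Interface

Orientations are given as a unit quaternion [x, y, z, w].
In Python, from workcell import status, vision, order, spotter gives the robot as it stands.
- The arm moves only by the shell command python3 -m inch 'ROWS' [OPENING] [FORCE]. ROWS is a JSON object of lists of equal length, an entry for each row: "offset": the shift along the tool's x, y, z in m, a list of three; "delta_rot": the turn, a rotation vector about the tool's x, y, z in rad, a list of three. A call has 1 to 20 rows; each row is the pose to reach, as a shift and turn from the pose commanded when the call began, along the tool's axes at that moment; what a row does not reach only later rows make up. A row lasts 1/10 s, in which the tool goes at most 50 mm and 8.59 degrees, less where a joint would pass 70% of its speed; a pose out of reach is approached as far as the arm can. A call with a gripper value outside its range is refused whole. OPENING is the finger opening in m, from 0 to 0.087, set as the call begins (- or left out, the last holds). The fingers move at their own pace and stop on an object; FORCE is the grip in N (left out, the last holds). Time passes only in rows, so rows that repeat a pose let the fingers close. It gives the time, the measured TCP pose, the force and the opening at its end, in the units of the state.
- status.read_state(): the state, without advancing time (a new reading comes with each control period).
- vision.capture(name): name is "scene" or "top" or "wrist"; returns a dict with "frame" (480x640x3 uint8, red, green, blue), "depth" (480x640 float32, mm along the optical axis (not along the pixel's ray), 0 where there is no reading), "K" (3x3 intrinsics, pixels), "R" (3x3) and "t" (3): a world point X has camera coordinates R X + t; the wrist camera has in their place "mount" (4x4, takes a point from camera to tool coordinates, whose origin is the TCP and whose axes are the flange's). Camera axes: x right, y down, z forward; pixel columns grow to the right and rows downward; lengths in mm; the calibration is good to about 2 mm. The wrist camera is an equidistant fisheye: a pixel r from the principal point sees the ray r / f radians off the axis. A picture is of the moment at which its call begins: read the wrist's pose just before it.
- order.finish_job(): hands the job in, once; it reports no verdict.
Trained networks look in a picture, given as the dict that the camera call returned (one of the last four; its "shot" number tells which), for a name from the list of things; names that differ only in an ending like _2 or _b are one class to them, and where a whole thing is asked for, a point or a joint stands for the part that bears it (a point fixed in the world has none). Each returns a list of dicts, best first, with "p" (0 to 1); they miss things now and then, are a little off and sometimes report something else, mostly with a low value. They report only what shows in the picture. A call takes as long as a camera call.
- spotter.search_frame(picture, name): "at" ([x, y, z] in mm, in world coordinates, good to about 4 mm: the middle of the surface that is visible of it).
- spotter.regions_of(picture, name): "pixels" (480x640 bool, what is visible of it).
- spotter.place_of(picture, name): "at" ([x, y, z] in mm, in world coordinates, good to about 4 mm: a listed point, or the origin of a listed thing).
The state is a dict: "clock": time; "joint_pos": joint angles; "joint_vel": joint speeds; "tau": joint torques, N m; "position": TCP position; "eef_rot": TCP orientation; "wrist_force": force on the tool from outside, world axes, zero at the start; "wrist_torque": the same for the moment, N m; "width": finger opening in mm.
Only numpy, scipy, OpenCV 4.12 (cv2) and the standard library are available. Lean on these libraries where they do the work, as an engineer would, in place of code of your own. Each camera call takes 0.05 s, during which the arm holds its last target.

## Working session

There is one attempt and no reset: what is moved stays moved. The work goes in short steps, Python scripts to look and compute and a shell command to move; the robot and the scene stay as the last step left them, time stands still between calls to the robot, and variables do not carry over. Pictures are saved under pics/ and viewed, and the job is handed in when it is done.

```bash
ls; mkdir -p pics
python3 - <<'E'
from workcell import status, vision, order, spotter
import cv2,numpy as np
s=status.read_state();print(s)
for n in ("scene","top"):
    p=vision.capture(n)
    cv2.imwrite(f"pics/{n}0.png",p["frame"][:,:,::-1])
    print(n,p["K"].tolist(),p["R"].tolist(),p["t"].tolist())
    for k in ["large_center","large_grip","medium_center","medium_grip","small_center","small_grip","rack","extension_box","screw_box","screwdriver","hammer","spring_clamp","tumbler","flour_tin"]:
        r=spotter.place_of(p,k)
        print(k,[(np.round(d["at"]).tolist(),round(d["p"],2)) for d in r[:3]])
E
```

```text
pics
{'clock': 0.0, 'joint_pos': array([-1.2148924 ,  0.32181527, -0.07010329,  1.45168966,  0.02259706,
        1.37075466, -0.05689141]), 'joint_vel': array([-4.23664395e-04, -1.15364972e-03, -3.02109857e-04, -6.01757879e-05,
       -5.46395616e-04, -3.98241255e-04, -1.42363859e-03]), 'tau': array([-2.96772059e-04, -4.91269076e+01, -4.03943919e-01, -3.12532103e+01,
       -6.37527765e-02,  4.36415698e-02,  1.59732731e-04]), 'position': array([217.72324289, 611.87147242, 221.4592941 ]), 'eef_rot': array([ 1.70043324e-01,  9.85436139e-01, -9.32588022e-04, -1.16165949e-04]), 'wrist_force': array([0.03882506, 0.49381133, 0.08565543]), 'wrist_torque': array([-0.01510925, -0.00575453,  0.03812256]), 'width': 86.98557170532646}
scene [[622.1086712028375, 0.0, 320.59160062601046], [0.0, 622.1086712028375, 220.76952760766022], [0.0, 0.0, 1.0]] [[-0.201463206866097, 0.9794705919726179, 0.00706652248544164], [0.681795283091304, 0.1454081223697677, -0.7169460718236395], [-0.7032551231478353, -0.13962033308120878, -0.6970928161705693]] [130.72082809523764, -334.89162204785214, 2253.594639202675
[... 1031 characters left out ...]
.88160797584174, 574.9442632846391, 1314.2880104471271]
large_center [([619.0, -35.0, 40.0], 0.97)]
large_grip [([550.0, 60.0, 79.0], 0.91)]
medium_center [([770.0, -202.0, 1.0], 0.67), ([555.0, -358.0, 35.0], 0.59), ([643.0, 268.0, 34.0], 0.36)]
medium_grip [([448.0, -377.0, 73.0], 0.93)]
small_center []
small_grip [([554.0, 274.0, 76.0], 0.61)]
rack [([415.0, 506.0, 4.0], 0.75)]
extension_box [([771.0, -197.0, -0.0], 0.9)]
screw_box [([556.0, -526.0, 0.0], 0.96)]
screwdriver [([385.0, -176.0, 0.0], 0.55)]
hammer [([365.0, 200.0, -3.0], 0.77)]
spring_clamp [([468.0, 41.0, 0.0], 0.85), ([450.0, -378.0, 73.0], 0.32)]
tumbler [([790.0, 22.0, 2.0], 0.58)]
flour_tin [([411.0, 505.0, 3.0], 0.88)]
```

View pics/scene0.png

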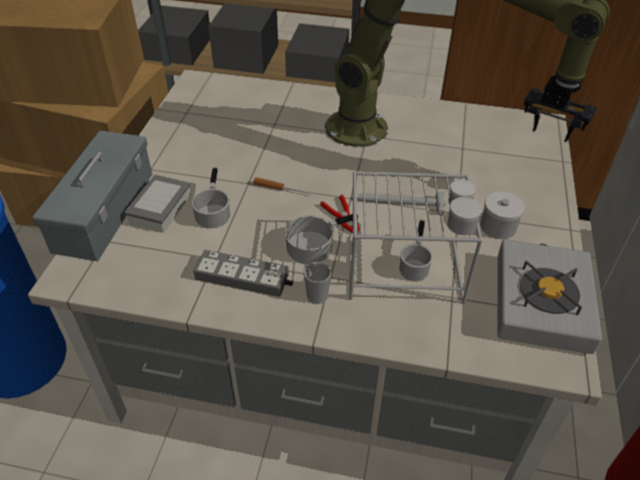

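View pics/top0.png

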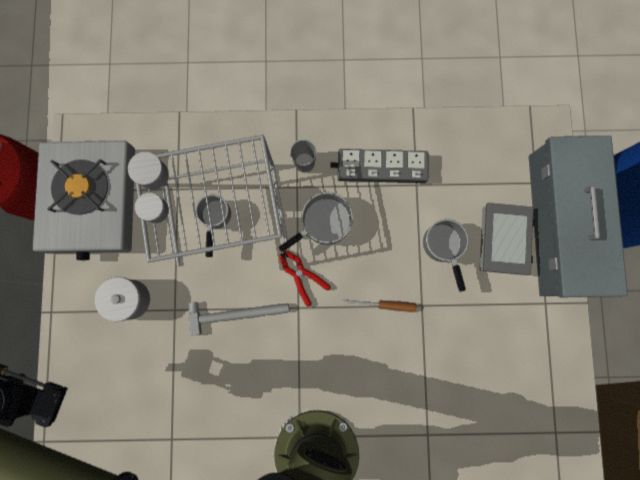

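The top view shows the large pan at (327,218) with its handle towards (290,243). The medium pan is at (445,240). The small pan is under the rack at (212,212), with its handle end at (209,255) near the deck's front edge. Next I'll fit precise poses.

```bash
cat > h.py <<'E'
from workcell import status, vision, order, spotter
import cv2,numpy as np
from scipy.optimize import least_squares
from scipy.spatial.transform import Rotation as Ro
def cloud(p):
    d=p["depth"];K=p["K"];v,u=np.mgrid[0:480,0:640]
    c=np.stack([(u-K[0,2])/K[0,0]*d,(v-K[1,2])/K[1,1]*d,d],-1)
    w=(c-p["t"])@p["R"]
    w[d<=0]=np.nan
    return w
def proj(p,X):
    c=np.atleast_2d(X)@p["R"].T+p["t"];q=c@p["K"].T
    return q[:,:2]/q[:,2:]
def unproj(p,uv,z):
    uv=np.atleast_2d(uv);r=np.c_[uv,np.ones(len(uv))]@np.linalg.inv(p["K"]).T
    r=r@p["R"];o=-p["R"].T@p["t"]
    return o+r*((z-o[2])/r[:,2])[:,None]
RAD=dict(large=68,medium=55,small=43)
def fitpan(W,name,c0,zr=66):
    m=(np.abs(W[...,2]-zr)<9)&(np.hypot(W[...,0]-c0[0],W[...,1]-c0[1])<RAD[name]+9)&(np.hypot(W[...,0]-c0[0],W[...,1]-c0[1])>RAD[name]-14)
    P=W[m]
    f=lambda c:np.hypot(P[:,0]-c[0],P[:,1]-c[1])-(RAD[name]-1.5)
    r=least_squares(f,c0[:2],loss="soft_l1",f_scale=2)
    return r.x,len(P),np.median(np.abs(f(r.x)))
E
cat > look.py <<'E'
from h import *
import sys
tag=sys.argv[1]
g=dict(large=((617,-36),(550,61)),medium=((553,-358),(448,-377)),small=((645,269),(552,273)))
for n in ("scene","top"):
    p=vision.capture(n);W=cloud(p)
    im=p["frame"][:,:,::-1].copy()
    for k,(c,h) in g.items():
        x,N,e=fitpan(W,k,np.array(c,float))
        # handle points
        m=(np.abs(W[...,2]-84)<6)&(np.hypot(W[...,0]-h[0],W[...,1]-h[1])<40)
        P=W[m][:,:2]
        if len(P)>5:
            cm=P.mean(0);_,_,vt=np.linalg.svd(P-cm);d=vt[0]*np.sign(vt[0]@(cm-x))
            a1=np.degrees(np.arctan2(*(cm-x)[::-1]));a2=np.degrees(np.arctan2(d[1],d[0]))
        else: cm=a1=a2=None
        print(n,k,x.round(1),N,round(e,2),'handle',len(P),cm,a1,a2)
        gs=spotter.place_of(p,k+"_grip");print([(np.round(q["at"],1).tolist(),round(q["p"],2)) for q in gs[:2]])
    if n=="top":
        print("deck",unproj(p,[(149,262),(286,237),(263,136),(133,160)],245).round(0).tolist())
    x0,y0,s=(130,120,4) if n=="top" else (330,160,4)
    c=im[y0:y0+150,x0:x0+200];cv2.imwrite(f"pics/{n}_{tag}.png",cv2.resize(c,None,fx=4,fy=4,interpolation=cv2.INTER_CUBIC))
E
python3 look.py a
```

```text
scene large [619.5 -41.3] 393 1.54 handle 100 [556.94268703  53.11987994] 123.53548512735728 125.06885061876855
[([553.5, 60.8, 76.6], 0.85)]
scene medium [ 552.7 -359.4] 297 1.91 handle 81 [ 453.71103932 -379.66023168] -168.43768774962547 -168.17935771244015
[([450.4, -377.1, 73.2], 0.6), ([613.0, -38.3, 31.8], 0.37)]
scene small [644.2 267.1] 261 1.69 handle 89 [550.34187742 269.87568393] 178.3152837083614 178.73117220300125
[([546.9, 275.8, 75.5], 0.75)]
top large [619.8 -38. ] 306 1.25 handle 170 [553.07789339  59.24089831] 124.48023685548807 124.53842914842754
[([548.6, 57.3, 77.9], 0.63)]
top medium [ 553.9 -355.4] 271 1.23 handle 181 [ 451.7663808  -377.15130565] -167.97500913716695 -166.8100896212304
[([449.6, -375.8, 71.2], 0.82)]
top small [644.9 270.5] 183 1.21 handle 132 [553.06361206 272.89900076] 178.4931510649568 -179.31644732521707
[([554.2, 276.3, 77.8], 0.58), ([616.9, -35.0, 36.3], 0.42)]
deck [[490.0, 371.0, 245.0], [542.0, 58.0, 245.0], [784.0, 111.0, 245.0], [731.0, 416.0, 245.0]]
```

View pics/top_a.png

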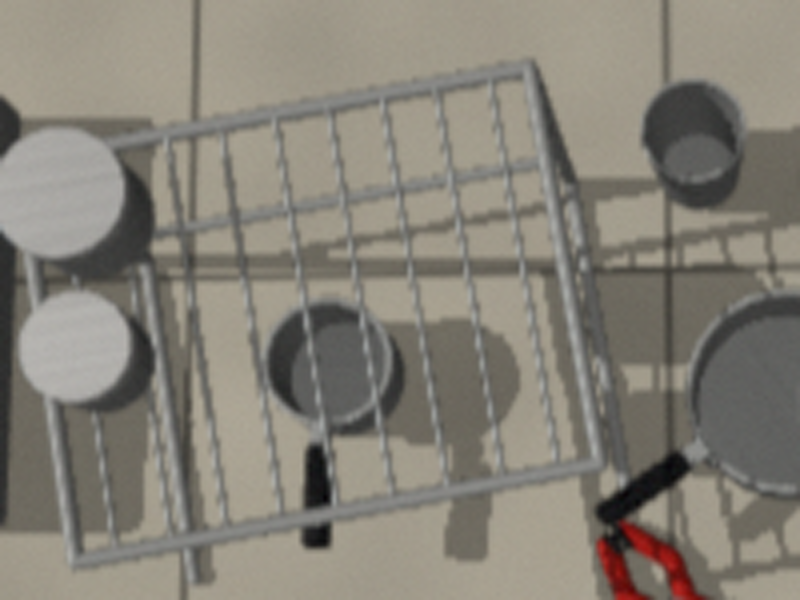

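View pics/scene_a.png

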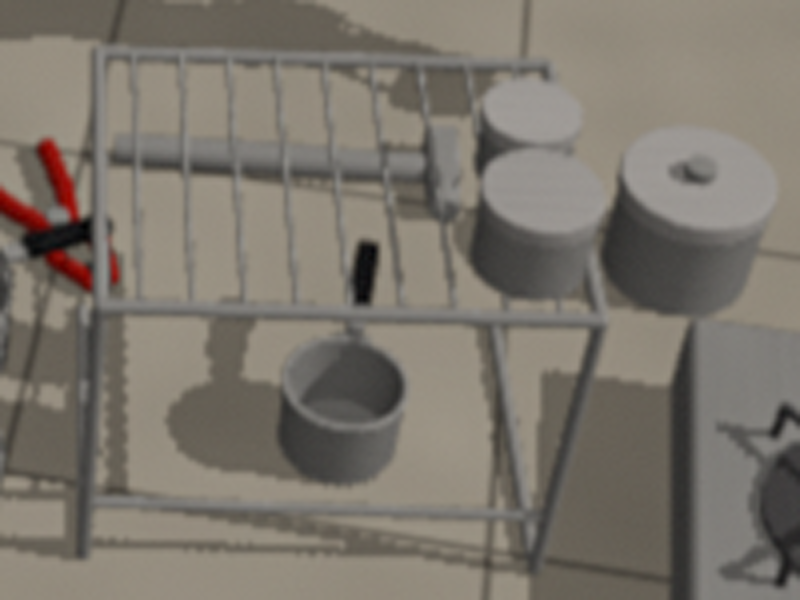

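```bash
cat > plan.py <<'E'
from h import *
def pose(): s=status.read_state();return s,np.array(s["position"]),Ro.from_quat(s["eef_rot"])
def orient(hdeg,tilt,flip=1):
    "handle outward angle (deg), tilt (deg) from vertical; flip: y at inward+90*flip"
    i=np.radians(hdeg+180);d=np.array([np.cos(i),np.sin(i),0]);t=np.radians(tilt)
    z=np.sin(t)*d+np.array([0,0,-np.cos(t)])
    a=i+flip*np.pi/2;y=np.array([np.cos(a),np.sin(a),0])
    return Ro.from_matrix(np.c_[np.cross(y,z),y,z])
def rel(targets):
    s,p,R=pose();print("now",s["clock"],p.round(1),s["joint_pos"].round(2),"w",s["width"].round(1))
    for P,Q in targets:
        o=R.inv().apply(np.array(P,float)-p)/1000;d=(R.inv()*Q).as_rotvec()
        print("off",o.round(4).tolist(),"rot",d.round(3).tolist(),"rows",round(max(np.linalg.norm(o)/.05,np.degrees(np.linalg.norm(d))/8.59),1))
E
python3 - <<'E'
from plan import *
s,p,R=pose()
D=lambda a:orient(a+180+90,0,1) 
# tool-down with y at given angle: inward=a-90
def down(ya): return orient(ya-90+180,0,1)
rel([((218,612,400),R),((450,330,420),down(36)),((560,0,420),down(0-20)),((430,-330,400),down(-60))])
E
```

```text
Traceback (most recent call last):
  File "plan.py", line 10, in rel
    s,p,R=pose();print("now",s["clock"],p.round(1),s["joint_pos"].round(2),"w",s["width"].round(1))
                                                                               ^^^^^^^^^^^^^^^^
AttributeError: 'float' object has no attribute 'round'
```

```bash
sed -i 's/s\["width"\].round(1)/round(s["width"],1)/' plan.py
python3 - <<'E'
from plan import *
s,p,R=pose()
def down(ya): return orient(ya-90+180,0,1)
rel([((218,612,400),R),((450,330,420),down(36)),((560,0,420),down(0-20)),((430,-330,400),down(-60))])
E
```

```text
now 1.9 [217.9 612.4 222.6] [-1.21  0.32 -0.07  1.45  0.02  1.37 -0.06] w 86.8
off [-0.0002, -0.0003, -0.1774] rot [0.0, 0.0, 0.0] rows 3.5
off [-0.3133, -0.1883, -0.1974] rot [0.0, -0.0, 0.601] rows 8.3
off [-0.5276, -0.4623, -0.1974] rot [0.0, -0.0, 1.578] rows 14.6
off [-0.5157, -0.8168, -0.1775] rot [0.0, -0.0, 2.276] rows 19.6
```

```bash
python3 -m inch '{"offset":[[0,0,-0.05],[0,0,-0.1],[0,0,-0.15],[0,0,-0.178],[-0.05,-0.03,-0.18],[-0.1,-0.06,-0.185],[-0.15,-0.09,-0.19],[-0.2,-0.12,-0.195],[-0.25,-0.15,-0.195],[-0.29,-0.175,-0.197],[-0.313,-0.188,-0.197]],"delta_rot":[[0,0,0],[0,0,0],[0,0,0.05],[0,0,0.1],[0,0,0.2],[0,0,0.3],[0,0,0.4],[0,0,0.5],[0,0,0.6],[0,0,0.6],[0,0,0.6]]}' 0.087 20
python3 - <<'E'
from plan import *
def down(ya): return orient(ya-90+180,0,1)
rel([((560,0,420),down(-20)),((430,-330,400),down(-60))])
E
```

```text
clock: 3.0
position: [440.7, 340.7, 419.8]
eef_rot: [0.454, 0.891, 0.001, 0.0]
wrist_force: [0.3, 0.2, 0.2]
width: 87.4
now 3.0 [440.7 340.7 419.8] [-0.89  0.1   0.21  1.33 -0.02  1.71 -0.06] w 87.4
off [-0.3457, -0.104, -0.0004] rot [0.001, -0.001, 0.978] rows 7.2
off [-0.536, -0.4033, 0.0191] rot [0.001, -0.001, 1.676] rows 13.4
```

```bash
python3 -m inch '{"offset":[[-0.045,-0.014,0],[-0.09,-0.027,0],[-0.135,-0.041,0],[-0.18,-0.054,0],[-0.225,-0.068,0],[-0.27,-0.081,0],[-0.315,-0.095,0],[-0.345,-0.11,0],[-0.37,-0.14,0],[-0.395,-0.18,0],[-0.42,-0.22,0],[-0.445,-0.26,0.01],[-0.47,-0.3,0.015],[-0.495,-0.34,0.018],[-0.52,-0.38,0.019],[-0.535,-0.403,0.019],[-0.535,-0.403,0.019]],"delta_rot":[[0,0,0.12],[0,0,0.24],[0,0,0.36],[0,0,0.48],[0,0,0.6],[0,0,0.72],[0,0,0.84],[0,0,0.96],[0,0,1.06],[0,0,1.16],[0,0,1.26],[0,0,1.36],[0,0,1.46],[0,0,1.56],[0,0,1.66],[0,0,1.68],[0,0,1.68]]}' 0.05 20
python3 - <<'E'
from plan import *
Q=orient(191.9,40,-1)
h=np.radians(191.9);d=np.array([np.cos(h),np.sin(h),0])
c=np.array([553.4,-357,0])
g=c+d*100+[0,0,76]
z=Q.apply([0,0,1])
print("tcp",g+19*z)
rel([(g+19*z-80*z,Q),(g+19*z,Q)])
E
```

```text
clock: 4.7
position: [425.1, -332.2, 400.7]
eef_rot: [0.968, 0.252, -0.0, 0.001]
wrist_force: [0.8, -0.2, -0.0]
width: 50.1
tcp [ 467.49959707 -375.10205413   61.44515558]
now 4.7 [ 425.1 -332.2  400.7] [-0.21  0.06  0.88  1.43 -0.04  1.67 -0.4 ] w 50.1
off [-0.0328, 0.0423, 0.2781] rot [-0.104, 0.693, 0.291] rows 5.7
off [0.0163, 0.0575, 0.3394] rot [-0.104, 0.693, 0.291] rows 6.9
```

```bash
cat > fk.py <<'E'
import numpy as np, itertools
from scipy.optimize import least_squares
from scipy.spatial.transform import Rotation as Ro
def fk(q,par,sg):
    d1,a3,d3,d5,d7=par
    R=Ro.identity();p=np.array([0,0,d1.item() if hasattr(d1,'item') else d1])
    R=Ro.from_euler('z',sg[0]*q[0])*Ro.from_euler('y',q[1])
    R=R*Ro.from_euler('z',sg[1]*q[2]); p=p+R.apply([a3,0,d3])
    R=R*Ro.from_euler('y',q[3]); R=R*Ro.from_euler('z',sg[2]*q[4]); p=p+R.apply([0,0,d5]) if True else p
    R=R*Ro.from_euler('y',q[5]); p=p+R.apply([0,0,d7]); R=R*Ro.from_euler('z',sg[3]*q[6]+sg[4]*np.pi/2)
    return p,R
S=[([-1.2148924,0.32181527,-0.07010329,1.45168966,0.02259706,1.37075466,-0.05689141],(217.723,611.871,221.459),(.17004,.98544,-.00093,-.00012)),
 ([-0.89,0.1,0.21,1.33,-0.02,1.71,-0.06],(440.7,340.7,419.8),(.454,.891,.001,0)),
 ([-0.21,0.06,0.88,1.43,-0.04,1.67,-0.4],(425.1,-332.2,400.7),(.968,.252,0,.001))]
if __name__=="__main__":
  best=[]
  for sg in itertools.product([-1,1],repeat=5):
    f=lambda x:np.concatenate([np.r_[fk(q,x,sg)[0]-p,200*(fk(q,x,sg)[1].inv()*Ro.from_quat(r)).as_rotvec()] for q,p,r in S])
    r=least_squares(f,[300,0,400,400,200]);best.append((r.cost,sg,r.x.round(1),f(r.x).round(1)))
  best.sort(key=lambda b:b[0])
  for b in best[:3]:print(b[:3]);print(b[3].reshape(-1,6))
E
python3 fk.py
```

```text
(np.float64(589.1344880483374), (-1, -1, -1, -1, 1), array([3767.2,  -11.8,  511.3,  515.7, 3930.7]))
[[-24.7   6.8   0.4  -0.    0.   -0. ]
 [ -8.2  20.3   0.1   0.4   0.3  -0.9]
 [ -6.1   1.9  -0.5   0.7   0.8  -0.7]]
(np.float64(973.1521151689213), (-1, -1, 1, -1, 1), array([ 43.3,   9. , 430.7, 513.8, 124.8]))
[[-31.8   8.5  -0.1  -0.5  -8.8  -1.8]
 [ -8.9  16.1  -0.3   0.9   8.3  -2. ]
 [  3.3   8.2   0.4   6.9  15.5  -2.3]]
(np.float64(13800.609477930775), (-1, -1, -1, 1, 1), array([3767.2,  -11.8,  511.3,  515.7, 3930.7]))
[[-2.470e+01  6.800e+00  4.000e-01 -0.000e+00  0.000e+00  2.280e+01]
 [-8.200e+00  2.030e+01  1.000e-01  4.000e-01  4.000e-01  2.310e+01]
 [-6.100e+00  1.900e+00 -5.000e-01  3.000e-01  1.100e+00  1.593e+02]]
```

```bash
python3 -m inch '{"offset":[[-0.005,0.007,0.04],[-0.01,0.014,0.08],[-0.016,0.021,0.12],[-0.022,0.028,0.16],[-0.026,0.035,0.2],[-0.03,0.04,0.24],[-0.033,0.042,0.278],[-0.033,0.042,0.278],[-0.033,0.042,0.278]],"delta_rot":[[-0.015,0.1,0.04],[-0.03,0.2,0.08],[-0.045,0.3,0.12],[-0.06,0.4,0.16],[-0.075,0.5,0.2],[-0.09,0.6,0.25],[-0.104,0.693,0.291],[-0.104,0.693,0.291],[-0.104,0.693,0.291]]}'
cat > st.py <<'E'
from plan import *
s,p,R=pose();print(s["clock"],p.round(1).tolist(),R.as_quat().round(4).tolist(),s["joint_pos"].round(3).tolist(),s["wrist_force"].round(1))
for k in "scene","wrist":
    q=vision.capture(k);cv2.imwrite(f"pics/{k}_{s['clock']:.1f}.png",q["frame"][:,:,::-1])
if __name__=="__main__": print({k:np.array(q[k]).round(3).tolist() for k in("K","mount")})
E
python3 st.py
```

```text
clock: 5.6
position: [418.9, -378.6, 118.7]
eef_rot: [0.935, 0.1, 0.338, -0.04]
wrist_force: [0.1, -0.7, -0.4]
width: 50.1
5.6 [418.9, -378.6, 118.7] [0.9351, 0.0997, 0.3378, -0.0398] [0.092, 0.23, 1.105, 2.118, -1.06, 1.092, 0.426] [ 0.1 -0.7 -0.4]
{'K': [[371.648, 0.0, 311.756], [0.0, 371.648, 239.425], [0.0, 0.0, 1.0]], 'mount': [[0.0, -0.952, -0.306, 84.95], [1.0, 0.0, -0.0, 0.422], [0.0, -0.306, 0.952, -161.884], [0.0, 0.0, 0.0, 1.0]]}
```

View pics/wrist_5.6.png

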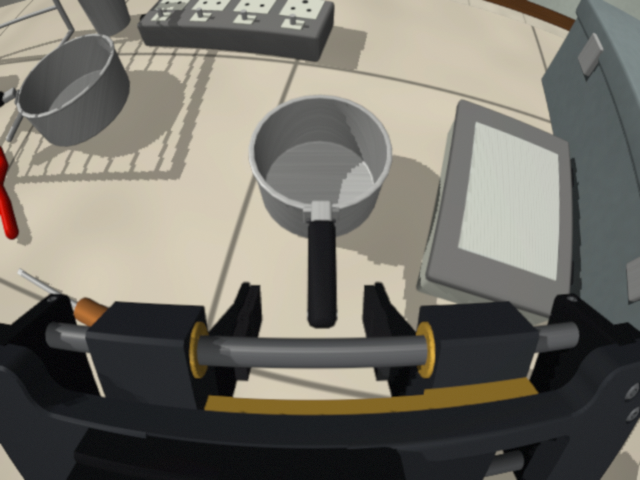

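Run:
```python
from plan import *
Q=orient(191.9,40,-1)
h=np.radians(191.9);d=np.array([np.cos(h),np.sin(h),0])
g=np.array([553.4,-357,0])+d*100+[0,0,76]
z=Q.apply([0,0,1])
rel([(g+19*z,Q)])
```

```text
now 5.7 [ 421.6 -379.8  122.7] [ 0.09  0.23  1.11  2.11 -1.06  1.09  0.42] w 49.6
off [-0.0042, 0.0055, 0.0764] rot [-0.008, 0.0, 0.007] rows 1.5
```

```bash
python3 -m inch '{"offset":[[-0.001,0.005,0.02],[-0.003,0.005,0.05],[-0.004,0.005,0.076],[-0.004,0.005,0.076]],"delta_rot":[[0,0,0.004],[-0.008,0,0.007],[-0.008,0,0.007],[-0.008,0,0.007]]}'
python3 st.py
```

```text
clock: 6.1
position: [469.8, -371.6, 61.0]
eef_rot: [0.934, 0.1, 0.34, -0.037]
wrist_force: [-0.5, 1.0, -0.2]
width: 49.8
6.1 [469.8, -371.6, 61.0] [0.9344, 0.1003, 0.3399, -0.0374] [0.139, 0.398, 0.98, 2.117, -1.275, 1.056, 0.534] [-0.5  1.  -0.2]
{'K': [[371.648, 0.0, 311.756], [0.0, 371.648, 239.425], [0.0, 0.0, 1.0]], 'mount': [[0.0, -0.952, -0.306, 84.95], [1.0, 0.0, -0.0, 0.42], [0.0, -0.306, 0.952, -161.88], [0.0, 0.0, 0.0, 1.0]]}
```

```bash
python3 -m inch '{"offset":[[0,0,0],[0,0,0],[0,0,0],[0,0,0],[0,0,0]],"delta_rot":[[0,0,0],[0,0,0],[0,0,0],[0,0,0],[0,0,0]]}' 0 60
python3 st.py; ls pics
```

```text
clock: 6.7
position: [466.5, -375.2, 61.7]
eef_rot: [0.935, 0.097, 0.34, -0.035]
wrist_force: [-0.3, -1.1, 1.1]
width: 17.9
6.7 [466.5, -375.2, 61.7] [0.9346, 0.0967, 0.3404, -0.0352] [0.142, 0.397, 0.986, 2.119, -1.276, 1.055, 0.536] [-0.3 -1.1  1.1]
{'K': [[371.648, 0.0, 311.756], [0.0, 371.648, 239.425], [0.0, 0.0, 1.0]], 'mount': [[0.0, -0.952, -0.306, 84.951], [1.0, 0.0, -0.0, 0.418], [0.0, -0.306, 0.952, -161.879], [0.0, 0.0, 0.0, 1.0]]}
scene0.png
scene_5.6.png
scene_6.1.png
scene_6.7.png
scene_a.png
top0.png
top_a.png
wrist_5.6.png
wrist_6.1.png
wrist_6.7.png
```

```bash
cat > carry.py <<'E'
from plan import *
def carry(c0,c1,dyaw,lifts,P0,Q0):
    """rigid move of held pan: centre c0->c1, yaw dyaw deg, at the given lifts; P0,Q0 TCP at grasp"""
    Rz=Ro.from_euler('z',dyaw,degrees=True);out=[]
    for L in lifts:
        out.append((np.r_[c1,0]+Rz.apply(P0-np.r_[c0,0])+[0,0,L],Rz*Q0))
    return out
E
python3 - <<'E'
from carry import *
s,p,R=pose();np.savez("grasp_m.npz",p=p,q=R.as_quat());print(p)
rel([(p+[0,0,20],R),(p+[0,0,110],R)])
E
```

```text
[ 466.56859443 -375.0811357    61.68649499]
now 6.8 [ 466.6 -375.1   61.7] [ 0.14  0.4   0.99  2.12 -1.28  1.06  0.54] w 17.7
off [0.0129, -0.0, -0.0153] rot [0.0, 0.0, 0.0] rows 0.4
off [0.0708, -0.0, -0.0842] rot [0.0, 0.0, 0.0] rows 2.2
```

```bash
python3 -m inch '{"offset":[[0.003,0,-0.004],[0.006,0,-0.008],[0.01,0,-0.012],[0.013,0,-0.0155],[0.013,0,-0.0155],[0.013,0,-0.0155]],"delta_rot":[[0,0,0],[0,0,0],[0,0,0],[0,0,0],[0,0,0],[0,0,0]]}'
python3 st.py
```

```text
clock: 7.4
position: [466.7, -374.9, 81.8]
eef_rot: [0.935, 0.097, 0.34, -0.035]
wrist_force: [-0.7, -0.6, -3.1]
width: 17.5
7.4 [466.7, -374.9, 81.8] [0.9346, 0.097, 0.3403, -0.0353] [0.11, 0.352, 1.016, 2.11, -1.223, 1.054, 0.483] [-0.7 -0.6 -3.1]
{'K': [[371.648, 0.0, 311.756], [0.0, 371.648, 239.425], [0.0, 0.0, 1.0]], 'mount': [[0.0, -0.952, -0.306, 84.951], [1.0, 0.0, -0.0, 0.418], [0.0, -0.306, 0.952, -161.879], [0.0, 0.0, 0.0, 1.0]]}
```

Run:
```python
import cv2,numpy as np
a=cv2.imread("pics/wrist_6.7.png")[20:330,160:500];b=cv2.imread("pics/wrist_7.4.png")[20:330,160:500]
cv2.imwrite("pics/cmp1.png",np.hstack([a,b]))
```

```text
(no output)
```

View pics/cmp1.png

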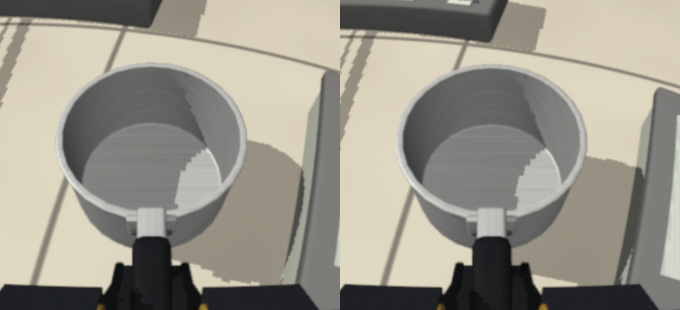

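The pan sits at the same pixels in the hand before and after the lift, so it hasn't slipped. I'll carry it over the large pan.

Run:
```python
from carry import *
g=np.load("grasp_m.npz");Q0=Ro.from_quat(g["q"])
s,p,R=pose()
# handle: medium now 191.8 ; large 124.4
rel([(g["p"]+[0,0,112],Q0)]+carry([553.3,-357.4],[575,-250],-7,[112],g["p"],Q0)+carry([553.3,-357.4],[619.6,-39.6],-22.4,[112],g["p"],Q0))
```

```text
now 7.5 [ 466.5 -374.8   81.4] [ 0.11  0.35  1.02  2.11 -1.22  1.05  0.48] w 17.5
off [0.0593, 0.0003, -0.0707] rot [-0.0, 0.001, 0.0] rows 1.8
off [0.093, -0.1112, -0.0424] rot [-0.079, 0.001, 0.094] rows 3.0
off [0.1641, -0.3309, 0.0174] rot [-0.252, 0.001, 0.299] rows 7.4
```

```bash
python3 -m inch '{"offset":[[0.012,0,-0.014],[0.03,0,-0.036],[0.048,0,-0.057],[0.059,0,-0.071],[0.064,-0.014,-0.067],[0.071,-0.037,-0.061],[0.08,-0.066,-0.053],[0.09,-0.098,-0.044],[0.1,-0.13,-0.036],[0.11,-0.162,-0.027],[0.121,-0.194,-0.019],[0.131,-0.226,-0.01],[0.141,-0.258,-0.002],[0.15,-0.287,0.006],[0.158,-0.311,0.012],[0.162,-0.326,0.016],[0.164,-0.331,0.017],[0.164,-0.331,0.017],[0.164,-0.331,0.017]],"delta_rot":[[0,0,0],[0,0,0],[0,0,0],[0,0,0],[-0.011,0,0.013],[-0.028,0,0.033],[-0.05,0,0.06],[-0.075,0,0.089],[-0.099,0,0.117],[-0.123,0,0.146],[-0.148,0,0.175],[-0.172,0,0.204],[-0.196,0,0.233],[-0.219,0.001,0.259],[-0.237,0.001,0.281],[-0.248,0.001,0.294],[-0.252,0.001,0.299],[-0.252,0.001,0.299],[-0.252,0.001,0.299]]}'
cat > nest.py <<'E'
from carry import *
import sys
# measure: held pan (name) vs large below
def measure(name,zunder,c0):
    for n in ("top","scene"):
        p=vision.capture(n);W=cloud(p)
        a,N,e=fitpan(W,name,np.array(c0,float),zr=66+zunder)
        b,N2,e2=fitpan(W,"large",np.array([619.7,-39.5]))
        print(n,name,a.round(1),N,round(e,2),"large",b.round(1),N2,round(e2,2))
        W=cloud(p);m=(np.abs(W[...,2]-84-zunder)<7)&(np.hypot(W[...,0]-a[0],W[...,1]-a[1])<RAD[name]+30)&(np.hypot(W[...,0]-a[0],W[...,1]-a[1])>RAD[name]+12)
        P=W[m][:,:2]
        print(" handle",len(P),np.degrees(np.arctan2(*(P.mean(0)-a)[::-1])).round(1) if len(P) else None)
        cv2.imwrite(f"pics/{n}_{name}_{status.read_state()['clock']:.1f}.png",p["frame"][:,:,::-1])
measure(sys.argv[1],float(sys.argv[2]),[619.6,-39.6])
E
python3 nest.py medium 112; python3 st.py
```

```text
clock: 9.4
position: [541.8, -20.7, 167.3]
eef_rot: [0.937, -0.087, 0.338, 0.033]
wrist_force: [0.4, -0.3, -2.8]
width: 17.7
top medium [628.2 -36.3] 214 1.28 large [619.3 -37.7] 157 1.23
 handle 17 170.3
scene medium [628.4 -37.6] 215 1.56 large [619.6 -41.4] 234 1.43
 handle 24 169.1
9.5 [542.3, -19.6, 167.8] [0.9366, -0.0853, 0.3383, 0.0321] [0.038, -0.301, -0.173, 2.367, 0.383, 0.435, -2.194] [ 0.3 -0.1 -2.7]
{'K': [[371.648, 0.0, 311.756], [0.0, 371.648, 239.425], [0.0, 0.0, 1.0]], 'mount': [[0.0, -0.952, -0.306, 85.047], [1.0, 0.0, -0.0, 0.205], [0.0, -0.306, 0.952, -161.802], [0.0, 0.0, 0.0, 1.0]]}
```

```bash
cat > fk2.py <<'E'
import numpy as np
from scipy.optimize import least_squares
from scipy.spatial.transform import Rotation as Ro
sg=(-1,-1,-1,-1,1)
S=[([-1.2148924,0.32181527,-0.07010329,1.45168966,0.02259706,1.37075466,-0.05689141],(217.723,611.871,221.459),(.17004,.98544,-.00093,-.00012)),
 ([-0.89,0.1,0.21,1.33,-0.02,1.71,-0.06],(440.7,340.7,419.8),(.454,.891,.001,0)),
 ([-0.21,0.06,0.88,1.43,-0.04,1.67,-0.4],(425.1,-332.2,400.7),(.968,.252,0,.001)),
 ([0.092, 0.23, 1.105, 2.118, -1.06, 1.092, 0.426],[418.9, -378.6, 118.7],[0.9351, 0.0997, 0.3378, -0.0398]),
 ([0.139, 0.398, 0.98, 2.117, -1.275, 1.056, 0.534],[469.8, -371.6, 61.0],[0.9344, 0.1003, 0.3399, -0.0374]),
 ([0.11, 0.352, 1.016, 2.11, -1.223, 1.054, 0.483],[466.7, -374.9, 81.8],[0.9346, 0.097, 0.3403, -0.0353]),
 ([0.038, -0.301, -0.173, 2.367, 0.383, 0.435, -2.194],[542.3, -19.6, 167.8],[0.9366, -0.0853, 0.3383, 0.0321])]
def fk(q,x):
    d=np.array(x).reshape(-1,3)
    R=Ro.from_euler('z',-q[0]);p=R.apply(d[0])
    R=R*Ro.from_euler('y',q[1]);p=p+R.apply([0,d[1][1],0])
    R=R*Ro.from_euler('z',-q[2]);p=p+R.apply(d[2])
    R=R*Ro.from_euler('y',q[3])*Ro.from_euler('z',-q[4]);p=p+R.apply(d[3])
    R=R*Ro.from_euler('y',q[5]);p=p+R.apply(d[4])
    R=R*Ro.from_euler('z',-q[6]+np.pi/2)
    return p,R
def fit():
    def f(x): return np.concatenate([fk(q,x)[0]-p for q,p,r in S]+[0.005*x])
    r=least_squares(f,[0,0,300,0,0,0,0,0,400,0,0,400,0,0,200.]);return r.x,f(r.x)[:3*len(S)]
LO=np.array([-2.86,-.3,-1.38,.06,-1.56,.09,-2.69]);HI=np.array([2.86,2.09,1.24,2.45,4.7,2.05,2.69])
def ik(P,Q,x,seeds,m=.04):
    best=None
    for s in seeds:
        f=lambda q:np.r_[(fk(q,x)[0]-P)/10,20*(Q.inv()*fk(q,x)[1]).as_rotvec(),.02*(q-s)]
        r=least_squares(f,np.clip(s,LO+m+1e-3,HI-m-1e-3),bounds=(LO+m,HI-m))
        e=np.linalg.norm(fk(r.x,x)[0]-P),np.degrees(np.linalg.norm((Q.inv()*fk(r.x,x)[1]).as_rotvec()))
        if best is None or r.cost<best[0]:best=(r.cost,r.x,e)
    return best
X,res=fit()
if __name__=="__main__": print(X.reshape(-1,3).round(1));print(res.reshape(-1,3).round(1))
E
python3 fk2.py
```

```text
[[ 2.800e+00 -7.800e+00  2.425e+02]
 [-0.000e+00 -7.800e+00  0.000e+00]
 [ 5.500e+00 -9.300e+00  4.669e+02]
 [-3.700e+00 -6.000e-01  5.101e+02]
 [ 5.600e+00 -5.000e-01  3.636e+02]]
[[-0.5  0.  -0.1]
 [ 1.  -1.  -0.3]
 [ 0.3  0.2  0.4]
 [-0.2  0.   0.1]
 [ 0.4  0.2  0.1]
 [-0.1  0.   0. ]
 [ 0.   0.6 -0.2]]
```

Run:
```python
from fk2 import *
from carry import carry
g=np.load("grasp_m.npz");Q0=Ro.from_quat(g["q"])
S0=[np.array(s[0]) for s in S]
rng=np.random.default_rng(0)
seeds=S0+[rng.uniform(LO,HI) for _ in range(25)]
for dy in(-16,-22.4,-28):
  for L in(4,40,75,112):
    P,Q=carry([553.3,-357.4],[619.6,-39.6],dy,[L],g["p"],Q0)[0]
    for nm,m in(("near",seeds[6:7]),("all",seeds)):
        b=ik(P,Q,X,m);print(dy,L,nm,P.round(0),b[1].round(2),np.round(b[2],1))
```

```text
-16 4 near [531. -33.  66.] [ 1.31 -0.26 -1.23  2.41 -0.9   0.26 -0.82] [6.7 3.3]
-16 4 all [531. -33.  66.] [ 1.31 -0.26 -1.23  2.41 -0.9   0.26 -0.82] [6.7 3.3]
-16 40 near [531. -33. 102.] [ 0.86 -0.26 -0.81  2.41 -0.55  0.28 -1.16] [4.4 2.1]
-16 40 all [531. -33. 102.] [ 0.86 -0.26 -0.81  2.41 -0.55  0.28 -1.16] [4.4 2.1]
-16 75 near [531. -33. 137.] [ 0.18 -0.26 -0.19  2.41  0.04  0.32 -1.7 ] [8.  1.4]
-16 75 all [531. -33. 137.] [ 0.18 -0.26 -0.19  2.41  0.04  0.32 -1.7 ] [8.  1.4]
-16 112 near [531. -33. 174.] [ 0.18 -0.26 -0.18  2.3   0.02  0.48 -1.67] [18.2  4.5]
-16 112 all [531. -33. 174.] [ 0.18 -0.26 -0.18  2.3   0.02  0.48 -1.67] [18.2  4.5]
-22.4 4 near [533. -23.  66.] [ 1.22 -0.26 -1.26  2.41 -0.3   0.19 -1.6 ] [5.5 2.7]
-22.4 4 all [533. -23.  66.] [ 1.22 -0.26 -1.26  2.41 -0.3   0.19 -1.6 ] [5.5 2.7]
-22.4 40 near [533. -23. 102.] [ 0.79 -0.26 -0.86  2.41 -0.01  0.26 -1.86] [3.2 1.5]
-22.4 40 all [533. -23. 102.] [ 0.79 -0.26 -0.86  2.41 -0.01  0.26 -1.86] [3.2 1.5]
-22.4 75 near [533. -23. 137.] [ 0.05 -0.26 -0.19  2.41  0.49  0.37 -2.31] [4.4 0.9]
-22.4 75 all [5
[... 199 characters left out ...]
6 -0.18  2.31  0.4   0.52 -2.22] [14.6  3.9]
-28 4 near [535. -14.  66.] [ 1.2  -0.26 -1.34  2.41  0.31  0.2  -2.35] [2.9 1.4]
-28 4 all [535. -14.  66.] [ 1.2  -0.26 -1.34  2.41  0.31  0.2  -2.35] [2.9 1.4]
-28 40 near [535. -14. 102.] [ 0.79 -0.26 -0.95  2.41  0.37  0.28 -2.38] [0.5 0.3]
-28 40 all [535. -14. 102.] [ 0.79 -0.26 -0.95  2.41  0.37  0.28 -2.38] [0.5 0.3]
-28 75 near [535. -14. 137.] [ 0.15 -0.25 -0.36  2.4   0.59  0.42 -2.56] [0. 0.]
-28 75 all [535. -14. 137.] [ 0.15 -0.25 -0.36  2.4   0.59  0.42 -2.56] [0. 0.]
-28 112 near [535. -14. 174.] [-0.06 -0.26 -0.18  2.32  0.59  0.57 -2.54] [8.2 2.4]
-28 112 all [535. -14. 174.] [-0.06 -0.26 -0.18  2.32  0.59  0.57 -2.54] [8.2 2.4]
```

```bash
cat > tp.py <<'E'
from fk2 import *
from plan import orient
rng=np.random.default_rng(0)
seeds=[np.array(s[0]) for s in S]+[rng.uniform(LO,HI) for _ in range(8)]
def tcp(c,h,tilt,r,L,flip):
    Q=orient(h,tilt,flip);d=np.array([np.cos(np.radians(h)),np.sin(np.radians(h)),0])
    return np.r_[c,0]+d*r+[0,0,76+L]+19*Q.apply([0,0,1]),Q
def test(tag,c,h,tilt,r,Ls,flip):
    for L in Ls:
        P,Q=tcp(c,h,tilt,r,L,flip);b=ik(P,Q,X,seeds)
        print(tag,tilt,r,L,flip,P.round(0),b[1].round(2),np.round(b[2],1))
E
python3 - <<'E'
from tp import *
for t in(5,15,22):
    for f in(-1,):
        test("m@600,-220 h180",(600,-215),180,t,105,[0,110],f)
        test("m@large",(619.6,-39.6),169.5,t,105,[4,90],f)
for t in(0,10,20):
    for f in(-1,1):
        test("s@large",(619.6,-39.6),214.5,t,93,[8,95],f)
for t in(30,40,50):
    for f in(-1,1):test("s pick",(644.5,269),178.4,t,100,[0,15],f)
E
```

```text
m@600,-220 h180 5 105 0 -1 [ 497. -215.   57.] [-0.38  0.24  0.85  2.   -0.27  0.92 -0.96] [0. 0.]
m@600,-220 h180 5 105 110 -1 [ 497. -215.  167.] [-0.37  0.07  0.79  1.89 -0.09  1.13 -1.11] [0. 0.]
m@large 5 105 4 -1 [518. -21.  61.] [ 0.44  0.16 -0.5   2.02  0.12  0.9  -1.87] [0. 0.]
m@large 5 105 90 -1 [518. -21. 147.] [ 0.44  0.05 -0.48  1.93  0.05  1.08 -1.81] [0. 0.]
m@600,-220 h180 15 105 0 -1 [ 500. -215.   58.] [-0.35  0.1   0.82  2.13 -0.29  0.72 -0.91] [0. 0.]
m@600,-220 h180 15 105 110 -1 [ 500. -215.  168.] [-0.28 -0.08  0.7   2.02 -0.07  0.95 -1.12] [0. 0.]
m@large 15 105 4 -1 [521. -21.  62.] [ 0.08  0.02 -0.14  2.17  0.1   0.69 -1.87] [0. 0.]
m@large 15 105 90 -1 [521. -21. 148.] [ 0.04 -0.08 -0.09  2.08  0.07  0.89 -1.84] [0. 0.]
m@600,-220 h180 22 105 0 -1 [ 502. -215.   58.] [-0.31  0.02  0.8   2.22 -0.35  0.59 -0.82] [0. 0.]
m@600,-220 h180 22 105 110 -1 [ 502. -215.  168.] [-0.22 -0.16  0.64  2.1  -0.09  0.82 -1.09] [0. 0.]
m@large 22 105 4 -1 [523. -22.  62.] [ 0.05 -0.04 -0.12  2.27  0.17  0.55 -1.96] [0. 0.]
m@large 22 105 90 -1 [523. -22. 148.] [ 0.   -0.16 
[... 1450 characters left out ...]
40 100 0 -1 [557. 271.  61.] [-1.83  0.33  1.2   2.22  0.39  0.33 -2.65] [5.6 2.9]
s pick 40 100 15 -1 [557. 271.  76.] [-1.83  0.27  1.2   2.2   0.43  0.38 -2.65] [6.9 3.7]
s pick 40 100 0 1 [557. 271.  61.] [-1.34  0.15  0.6   2.25  1.04  0.46 -0.11] [0. 0.]
s pick 40 100 15 1 [557. 271.  76.] [-1.34  0.12  0.6   2.24  1.01  0.49 -0.06] [0. 0.]
s pick 50 100 0 -1 [559. 271.  64.] [-1.53  0.21  0.72  2.34  1.53  0.5   2.46] [0. 0.]
s pick 50 100 15 -1 [559. 271.  79.] [-1.55  0.17  0.75  2.34  1.48  0.52  2.54] [0. 0.]
s pick 50 100 0 1 [559. 271.  64.] [-1.44  0.2   0.62  2.34  1.54  0.52 -0.68] [0. 0.]
s pick 50 100 15 1 [559. 271.  79.] [-1.44  0.15  0.62  2.33  1.49  0.54 -0.6 ] [0. 0.]
```

Run:
```python
from tp import *
from carry import carry,rel
g=np.load("grasp_m.npz");Q0=Ro.from_quat(g["q"])
for c in((600,-215),(615,-235),(620,-270)):
  for h in(185,192,200):
    for L in(0,80):
        P,Q=carry([553.3,-357.4],c,h-191.8,[L],g["p"],Q0)[0]
        b=ik(P,Q,X,seeds[:7]);print(c,h,L,b[1].round(2),np.round(b[2],1))
    test("re",c,h,15,105,[0],-1)
```

```text
(600, -215) 185 0 [-0.18  0.01  0.85  2.38 -1.18  0.51  0.18] [0. 0.]
(600, -215) 185 80 [ 0.06 -0.17  0.56  2.31 -0.72  0.55 -0.3 ] [0. 0.]
re 15 105 0 -1 [ 500. -224.   58.] [-0.31  0.13  0.82  2.11 -0.35  0.75 -0.75] [0. 0.]
(600, -215) 192 0 [-0.13  0.11  0.9   2.31 -1.2   0.69  0.33] [0. 0.]
(600, -215) 192 80 [-0.04 -0.1   0.74  2.25 -0.8   0.68 -0.08] [0. 0.]
re 15 105 0 -1 [ 502. -236.   58.] [-0.56  0.29  1.2   2.08 -0.62  0.86 -0.37] [0. 0.]
(600, -215) 200 0 [-0.08  0.25  0.93  2.22 -1.22  0.9   0.47] [0. 0.]
(600, -215) 200 80 [-0.12  0.02  0.92  2.17 -0.91  0.87  0.15] [0. 0.]
re 15 105 0 -1 [ 506. -249.   58.] [-0.49  0.37  1.2   2.04 -0.72  0.95 -0.13] [0. 0.]
(615, -235) 185 0 [-0.16  0.09  0.87  2.32 -1.24  0.57  0.23] [0. 0.]
(615, -235) 185 80 [-0.02 -0.12  0.67  2.26 -0.77  0.57 -0.24] [0. 0.]
re 15 105 0 -1 [ 515. -244.   58.] [-0.26  0.19  0.82  2.06 -0.42  0.78 -0.67] [0. 0.]
(615, -235) 192 0 [-0.13  0.2   0.93  2.26 -1.26  0.76  0.36] [0. 0.]
(615, -235) 192 80 [-0.11 -0.03  0.84  2.2  -0.87  0.72 -0.02] [0. 0.]
re 15 105 0 -1 [ 517. -256.   58.] [-0.51  0.38
[... 251 characters left out ...]
  -0.07] [0. 0.]
(620, -270) 185 0 [-0.15  0.19  0.94  2.26 -1.29  0.68  0.29] [0. 0.]
(620, -270) 185 80 [-0.09 -0.04  0.82  2.2  -0.85  0.63 -0.13] [0. 0.]
re 15 105 0 -1 [ 520. -279.   58.] [-0.48  0.41  1.2   2.01 -0.74  0.9  -0.38] [0. 0.]
(620, -270) 192 0 [-0.08  0.29  0.95  2.19 -1.29  0.85  0.4 ] [0. 0.]
(620, -270) 192 80 [-0.15  0.07  0.97  2.14 -0.96  0.81  0.09] [0. 0.]
re 15 105 0 -1 [ 522. -291.   58.] [-0.42  0.47  1.2   1.97 -0.81  0.98 -0.19] [0. 0.]
(620, -270) 200 0 [ 0.02  0.39  0.92  2.1  -1.27  1.02  0.5 ] [0. 0.]
(620, -270) 200 80 [-0.09  0.23  1.01  2.04 -1.06  1.03  0.28] [0. 0.]
re 15 105 0 -1 [ 526. -304.   58.] [-0.32  0.5   1.15  1.92 -0.83  1.04 -0.02] [0. 0.]
```

Run:
```python
from carry import *
g=np.load("grasp_m.npz");Q0=Ro.from_quat(g["q"])
rel(carry([553.3,-357.4],[620,-150],-14,[105],g["p"],Q0)+carry([553.3,-357.4],[620,-235],-4,[60],g["p"],Q0))
```

```text
now 9.6 [541.7 -22.5 167.2] [ 0.04 -0.3  -0.17  2.37  0.38  0.44 -2.19] w 17.7
off [0.0095, 0.1234, 0.0089] rot [0.097, 0.007, -0.112] rows 2.5
off [-0.0046, 0.2218, 0.0561] rot [0.209, 0.007, -0.246] rows 4.6
```

```bash
python3 -m inch '{"offset":[[0.002,0.015,0.001],[0.003,0.04,0.003],[0.005,0.07,0.005],[0.007,0.1,0.007],[0.008,0.13,0.013],[0.004,0.155,0.025],[0,0.18,0.037],[-0.003,0.205,0.049],[-0.005,0.222,0.056],[-0.005,0.222,0.056],[-0.005,0.222,0.056]],"delta_rot":[[0.01,0.001,-0.012],[0.03,0.002,-0.035],[0.055,0.004,-0.064],[0.08,0.006,-0.09],[0.105,0.007,-0.12],[0.135,0.007,-0.16],[0.165,0.007,-0.195],[0.195,0.007,-0.23],[0.209,0.007,-0.246],[0.209,0.007,-0.246],[0.209,0.007,-0.246]]}'
python3 - <<'E'
from carry import *
g=np.load("grasp_m.npz");Q0=Ro.from_quat(g["q"])
rel(carry([553.3,-357.4],[620,-235],-4,[5,0],g["p"],Q0))
s,p,R=pose();print(p,(R*Q0.inv()).as_euler('xyz',degrees=True).round(1))
E
```

```text
clock: 10.7
position: [531.4, -254.4, 122.3]
eef_rot: [0.937, 0.06, 0.343, -0.019]
wrist_force: [-1.1, -1.3, -2.6]
width: 17.7
now 10.7 [ 531.4 -254.4  122.3] [-0.26 -0.04  0.96  2.25 -0.9   0.6  -0.05] w 17.7
off [-0.0345, -0.0079, 0.0436] rot [0.011, -0.002, -0.004] rows 1.1
off [-0.0377, -0.008, 0.0474] rot [0.011, -0.002, -0.004] rows 1.2
[ 531.42147207 -254.39324543  122.27377516] [-0.3 -0.2 -4.6]
```

```bash
python3 -m inch '{"offset":[[-0.006,-0.003,0.008],[-0.014,-0.006,0.018],[-0.023,-0.008,0.029],[-0.03,-0.008,0.038],[-0.034,-0.008,0.042],[-0.0355,-0.008,0.0445],[-0.0355,-0.008,0.0445],[-0.0355,-0.008,0.0445]],"delta_rot":[[0.002,0,-0.001],[0.006,-0.001,-0.003],[0.011,-0.002,-0.004],[0.011,-0.002,-0.004],[0.011,-0.002,-0.004],[0.011,-0.002,-0.004],[0.011,-0.002,-0.004],[0.011,-0.002,-0.004]]}'
python3 - <<'E'
from carry import *
g=np.load("grasp_m.npz");Q0=Ro.from_quat(g["q"])
rel(carry([553.3,-357.4],[620,-235],-4,[0],g["p"],Q0))
s,p,R=pose();print(p,g["p"],s["wrist_force"],(R*Q0.inv()).as_euler('xyz',degrees=True).round(1))
E
```

```text
clock: 11.5
position: [533.6, -239.0, 66.1]
eef_rot: [0.937, 0.068, 0.342, -0.027]
wrist_force: [-0.0, 0.1, -2.0]
width: 17.4
now 11.5 [ 533.6 -239.    66.1] [-0.23  0.13  0.96  2.29 -1.24  0.65  0.27] w 17.4
off [-0.0048, 0.0073, 0.0018] rot [-0.01, -0.002, 0.004] rows 0.2
[ 533.64724974 -239.0444144    66.14959924] [ 466.56859443 -375.0811357    61.68649499] [-0.02207683  0.05118189 -2.03553941] [ 0.3 -0.  -3.5]
```

```bash
python3 -m inch '{"offset":[[-0.001,0,0.0012],[-0.002,0,0.0024],[-0.0028,0,0.0034],[-0.0032,0,0.0039],[-0.0032,0,0.0039],[-0.0032,0,0.0039]],"delta_rot":[[0,0,0],[0,0,0],[0,0,0],[0,0,0],[0,0,0],[0,0,0]]}'
python3 st.py
```

```text
clock: 12.1
position: [534.4, -238.6, 61.6]
eef_rot: [0.937, 0.068, 0.343, -0.028]
wrist_force: [-3.4, 1.1, 5.9]
width: 17.6
12.1 [534.4, -238.6, 61.6] [0.9366, 0.0679, 0.3425, -0.0277] [-0.227, 0.151, 0.955, 2.296, -1.274, 0.659, 0.292] [-3.4  1.1  5.9]
{'K': [[371.648, 0.0, 311.756], [0.0, 371.648, 239.425], [0.0, 0.0, 1.0]], 'mount': [[0.0, -0.952, -0.306, 84.97], [1.0, 0.0, -0.0, 0.388], [0.0, -0.306, 0.952, -161.864], [0.0, 0.0, 0.0, 1.0]]}
```

```bash
python3 -m inch '{"offset":[[0,0,0],[0,0,0],[0,0,0],[0,0,-0.02],[0,0,-0.06],[0,0,-0.09],[0,0,-0.09]],"delta_rot":[[0,0,0],[0,0,0],[0,0,0],[0,0,0],[0,0,0],[0,0,0],[0,0,0]]}' 0.05 60
python3 - <<'E'
from plan import *
for n in("top","scene"):
    p=vision.capture(n);W=cloud(p);x,N,e=fitpan(W,"medium",np.array([621,-233.]))
    m=(np.abs(W[...,2]-84)<6)&(np.hypot(W[...,0]-x[0],W[...,1]-x[1])<138)&(np.hypot(W[...,0]-x[0],W[...,1]-x[1])>72)
    P=W[m][:,:2];cm=np.median(P,0);print(n,x,N,e,len(P),np.degrees(np.arctan2(*(cm-x)[::-1])))
E
```

```text
clock: 12.9
position: [476.4, -248.9, 133.0]
eef_rot: [0.936, 0.067, 0.345, -0.027]
wrist_force: [0.4, -0.8, -1.0]
width: 49.3
top [ 622.51750895 -224.43586431] 255 1.2319534237336285 162 -171.60880658149262
scene [ 621.90421378 -227.80836977] 317 1.7652856591524042 82 -171.32006114812978
```

Run:
```python
from tp import *
from plan import rel,pose
s,p,R=pose()
c=(622.2,-226.2)
P,Q=tcp(c,188.3,16,105,1,-1);z=Q.apply([0,0,1])
rel([(P-90*z,Q),(P,Q)])
for PP in(P-90*z,P):
    b=ik(PP,Q,X,[s["joint_pos"]]);print(PP.round(1),b[1].round(2),b[2])
```

```text
now 13.0 [ 476.8 -248.1  131.7] [-0.19 -0.22  0.93  2.32 -0.67  0.61 -0.16] w 49.8
off [0.0259, -0.0007, 0.0043] rot [-0.005, -0.425, -0.002] rows 2.8
off [-0.0112, -0.0003, 0.0862] rot [-0.005, -0.425, -0.002] rows 2.8
[ 498.9 -244.2  145.2] [-0.3  -0.    0.83  2.01 -0.22  0.92 -0.78] (np.float64(0.0001472255175598724), np.float64(0.00011107614246046994))
[ 523.5 -240.6   58.7] [-0.33  0.22  0.91  2.05 -0.51  0.79 -0.55] (np.float64(7.192958344448359e-05), np.float64(7.340830479832567e-05))
```

```bash
python3 -m inch '{"offset":[[0.007,0,-0.01],[0.015,0,-0.01],[0.022,0,-0.003],[0.026,-0.001,0.004],[0.021,-0.001,0.016],[0.009,0,0.04],[-0.003,0,0.068],[-0.011,0,0.086],[-0.011,0,0.086],[-0.011,0,0.086]],"delta_rot":[[0,-0.11,0],[-0.002,-0.22,0],[-0.004,-0.33,0],[-0.005,-0.425,-0.002],[-0.005,-0.425,-0.002],[-0.005,-0.425,-0.002],[-0.005,-0.425,-0.002],[-0.005,-0.425,-0.002],[-0.005,-0.425,-0.002],[-0.005,-0.425,-0.002]]}'
python3 st.py
```

```text
clock: 14.0
position: [521.1, -240.2, 55.2]
eef_rot: [0.988, 0.072, 0.136, -0.01]
wrist_force: [0.8, -0.2, 0.2]
width: 50.1
14.0 [521.1, -240.2, 55.2] [0.9881, 0.0716, 0.1356, -0.0103] [-0.062, 0.181, 0.597, 2.049, -0.395, 0.762, -0.647] [ 0.8 -0.2  0.2]
{'K': [[371.648, 0.0, 311.756], [0.0, 371.648, 239.425], [0.0, 0.0, 1.0]], 'mount': [[0.0, -0.952, -0.306, 85.057], [1.0, 0.0, 0.0, 0.388], [0.0, -0.306, 0.952, -162.056], [0.0, 0.0, 0.0, 1.0]]}
```

View pics/wrist_14.0.png

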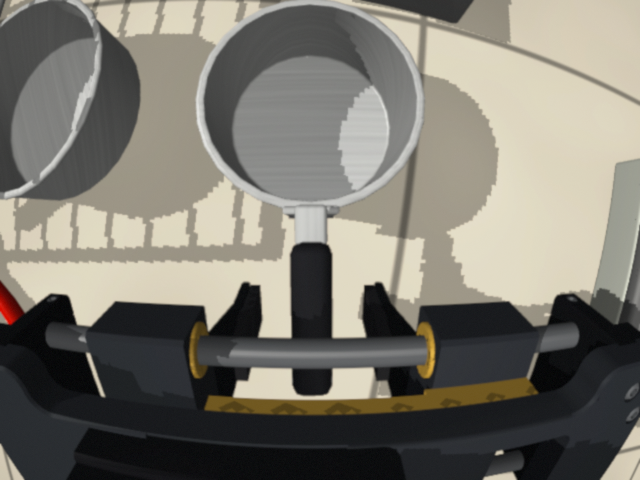

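The handle is centred at column 311, between the fingers. Closing.

```bash
python3 -m inch '{"offset":[[0,0,-0.002],[0,0,-0.002],[0,0,-0.002],[0,0,-0.002],[0,0,-0.002]],"delta_rot":[[0,0,0],[0,0,0],[0,0,0],[0,0,0],[0,0,0]]}' 0 60
python3 - <<'E'
from tp import *
from carry import *
s,p,R=pose();np.savez("grasp_m.npz",p=p,q=R.as_quat());print(p,s["wrist_force"])
c0=[622.2,-226.2]
t=[(p+[0,0,100],R)]+carry(c0,[619.6,-39.6],169.5-188.4,[100,15,4],p,R)
rel(t)
q=s["joint_pos"]
for P,Q in t:
    b=ik(P,Q,X,[q]);q=b[1];print(P.round(1),q.round(2),np.round(b[2],1))
E
```

```text
clock: 14.6
position: [522.4, -240.0, 58.8]
eef_rot: [0.988, 0.072, 0.137, -0.01]
wrist_force: [-0.2, -0.9, 0.8]
width: 18.0
[ 522.3986637  -240.02029189   58.80120485] [-0.23458872 -0.89175953  0.76839862]
now 14.6 [ 522.4 -240.    58.8] [-0.06  0.18  0.6   2.05 -0.39  0.77 -0.65] w 18.0
off [0.0272, 0.0, -0.0962] rot [0.0, 0.0, 0.0] rows 2.0
off [0.0564, -0.2176, -0.088] rot [-0.09, -0.0, 0.317] rows 4.8
off [0.0333, -0.2176, -0.0062] rot [-0.09, -0.0, 0.317] rows 4.4
off [0.0303, -0.2176, 0.0044] rot [-0.09, -0.0, 0.317] rows 4.4
[ 522.4 -240.   158.8] [-0.08  0.04  0.59  1.95 -0.23  0.95 -0.81] [0. 0.]
[520.7 -20.3 158.8] [-0.25 -0.12  0.19  2.09  0.11  0.9  -1.88] [0. 0.]
[520.7 -20.3  73.8] [-0.25 -0.01  0.19  2.18  0.1   0.71 -1.88] [0. 0.]
[520.7 -20.3  62.8] [-0.25  0.    0.2   2.19  0.1   0.68 -1.88] [0. 0.]
```

Reachable with margin. I'll lift, then carry the pan above the large one.

```bash
python3 -m inch '{"offset":[[0.003,0,-0.01],[0.009,0,-0.032],[0.018,0,-0.064],[0.025,0,-0.088],[0.028,-0.01,-0.096],[0.033,-0.035,-0.095],[0.037,-0.065,-0.094],[0.041,-0.095,-0.093],[0.045,-0.125,-0.092],[0.049,-0.155,-0.09],[0.052,-0.183,-0.089],[0.055,-0.205,-0.088],[0.056,-0.218,-0.088],[0.056,-0.218,-0.088],[0.056,-0.218,-0.088]],"delta_rot":[[0,0,0],[0,0,0],[0,0,0],[0,0,0],[-0.004,0,0.015],[-0.014,0,0.051],[-0.027,0,0.095],[-0.039,0,0.138],[-0.052,0,0.182],[-0.064,0,0.226],[-0.076,0,0.266],[-0.085,0,0.298],[-0.09,0,0.317],[-0.09,0,0.317],[-0.09,0,0.317]]}'
python3 nest.py medium 100; python3 st.py | head -1
```

```text
clock: 16.1
position: [519.8, -20.7, 158.4]
eef_rot: [0.986, -0.091, 0.136, 0.013]
wrist_force: [-0.9, -0.3, -2.7]
width: 17.7
top medium [619.2 -38.3] 275 1.26 large [619.6 -37.8] 159 1.24
 handle 39 169.7
scene medium [618.6 -42.6] 302 1.66 large [619.1 -41.5] 249 1.5
 handle 32 168.5
16.2 [520.0, -21.5, 158.5] [0.9864, -0.0916, 0.1362, 0.0131] [-0.326, -0.124, 0.253, 2.091, 0.128, 0.908, -1.892] [ 0.6 -0.1 -2.1]
```

Run:
```python
from carry import *
g=np.load("grasp_m.npz");Q0=Ro.from_quat(g["q"])
rel(carry([622.2,-226.2],[620,-39],169.5-188.4,[30,10,5,3.5],g["p"],Q0))
p=vision.capture("top");W=cloud(p)
r=np.hypot(W[...,0]-619,W[...,1]+38.3);m=(abs(W[...,2]-166)<9)&(abs(r-53.5)<4)
P=W[m];A=np.c_[P[:,:2]-[619,-38],np.ones(len(P))];print(np.linalg.lstsq(A,P[:,2],rcond=None)[0],len(P))
```

```text
now 16.3 [520.1 -21.3 158.5] [-0.33 -0.12  0.25  2.09  0.13  0.91 -1.89] w 17.5
off [-0.0182, -0.0018, 0.0673] rot [0.001, 0.001, -0.002] rows 1.4
off [-0.0237, -0.0018, 0.0865] rot [0.001, 0.001, -0.002] rows 1.8
off [-0.025, -0.0018, 0.0913] rot [0.001, 0.001, -0.002] rows 1.9
off [-0.0254, -0.0018, 0.0928] rot [0.001, 0.001, -0.002] rows 1.9
[-1.45217015e-02  7.88072875e-03  1.64247745e+02] 273
```

```bash
python3 -m inch '{"offset":[[-0.003,0,0.01],[-0.008,-0.001,0.03],[-0.014,-0.001,0.05],[-0.018,-0.001,0.067],[-0.021,-0.001,0.078],[-0.0235,-0.001,0.0855],[-0.0235,-0.001,0.0855],[-0.0235,-0.001,0.0855]],"delta_rot":[[0,0,0],[0,0,0],[0,0,0],[0,0,0],[0,0,0],[0,0,0],[0,0,0],[0,0,0]]}'
python3 nest.py medium 11; python3 st.py | head -1
```

```text
clock: 17.15
position: [521.5, -19.2, 70.3]
eef_rot: [0.986, -0.091, 0.137, 0.013]
wrist_force: [-0.5, 0.2, -1.7]
width: 17.3
top medium [620.9 -37. ] 255 1.25 large [618.9 -38.7] 366 1.6
 handle 36 169.3
scene medium [620.5 -40.2] 333 1.88 large [618.7 -41.3] 412 2.49
 handle 32 168.0
17.25 [521.9, -19.1, 70.9] [0.9863, -0.0906, 0.1374, 0.0126] [-0.324, -0.009, 0.264, 2.184, 0.106, 0.7, -1.887] [-0.4  0.1 -2.3]
```

```bash
python3 -m inch '{"offset":[[0,0.001,0.002],[-0.0005,0.001,0.004],[-0.001,0.001,0.006],[-0.0012,0.001,0.0075],[-0.0012,0.001,0.0075]],"delta_rot":[[0,0,0],[0,0,0],[0,0,0],[0,0,0],[0,0,0]]}'
python3 st.py | head -1
```

```text
clock: 17.85
position: [522.2, -20.3, 62.8]
eef_rot: [0.986, -0.091, 0.137, 0.013]
wrist_force: [-0.8, -0.4, -0.5]
width: 17.6
17.85 [522.2, -20.3, 62.8] [0.9863, -0.0906, 0.1369, 0.0127] [-0.323, 0.005, 0.266, 2.19, 0.102, 0.681, -1.881] [-0.8 -0.4 -0.5]
```

```bash
python3 -m inch '{"offset":[[-0.0001,0,0.0005],[-0.0002,0,0.001],[-0.0002,0,0.001]],"delta_rot":[[0,0,0],[0,0,0],[0,0,0]]}'
python3 st.py | head -1
```

```text
clock: 18.25
position: [522.1, -20.3, 62.7]
eef_rot: [0.986, -0.091, 0.137, 0.013]
wrist_force: [-9.4, 0.6, 12.8]
width: 17.5
18.25 [522.1, -20.3, 62.7] [0.9864, -0.0907, 0.1367, 0.0127] [-0.322, 0.005, 0.266, 2.19, 0.101, 0.681, -1.881] [-9.4  0.6 12.8]
```

```bash
python3 -m inch '{"offset":[[0.0001,0,-0.0006],[0.0001,0,-0.0006]],"delta_rot":[[0,0,0],[0,0,0]]}'
python3 -m inch '{"offset":[[0,0,0],[0,0,0],[0,0,-0.003],[0,0,-0.03],[0,0,-0.07],[0,0,-0.11],[0,0,-0.11]],"delta_rot":[[0,0,0],[0,0,0],[0,0,0],[0,0,0],[0,0,0],[0,0,0],[0,0,0]]}' 0.045 60
python3 nest.py medium 4; python3 st.py | head -1; ls -t pics | head -4
```

```text
clock: 18.55
position: [522.2, -20.3, 62.7]
eef_rot: [0.986, -0.091, 0.137, 0.013]
wrist_force: [-4.3, 0.9, 7.7]
width: 17.3
clock: 19.25
position: [495.5, -14.2, 174.1]
eef_rot: [0.986, -0.091, 0.142, 0.011]
wrist_force: [1.6, -0.2, 0.9]
width: 44.5
top medium [621.7 -38.3] 267 1.38 large [618.4 -38.8] 426 2.38
 handle 45 166.0
scene medium [621.2 -41.1] 376 2.08 large [618.8 -40.1] 495 3.06
 handle 44 155.9
19.35 [493.0, -14.6, 169.1] [0.9862, -0.0906, 0.1378, 0.0124] [-0.336, -0.201, 0.233, 2.133, 0.152, 0.942, -1.929] [ 0.1  0.5 -1. ]
wrist_19.4.png
scene_19.4.png
scene_medium_19.4.png
top_medium_19.3.png
```

View pics/wrist_19.4.png

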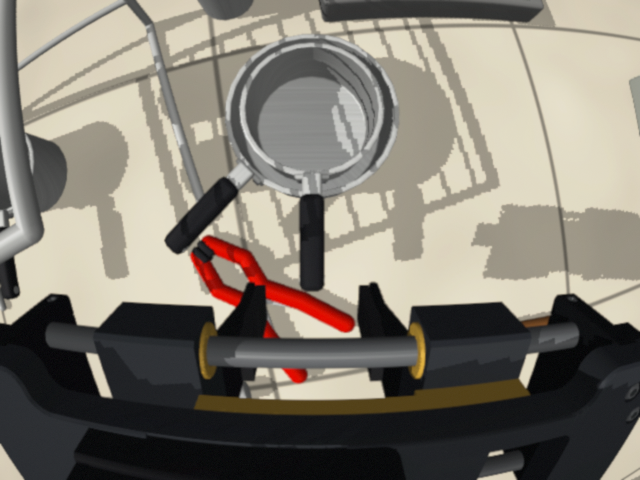

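Run:
```python
from tp import *
seeds=seeds[:7]+[np.array([-1.34,.15,.6,2.25,1.04,.46,-.11]),np.array([-1.34,.17,.7,2.15,.47,.5,-2.6])]
def e(c,h,t,r,L,f):
    P,Q=tcp(c,h,t,r,L,f);b=ik(P,Q,X,seeds);q=b[1];mm=np.min(np.minimum(q-LO,HI-q));return round(b[2][0],1),round(b[2][1],1),q.round(2).tolist(),round(mm,2)
for t in(25,30,35,40):
  for f in(-1,1):
    for r in(100,108):
      print(t,f,r,"pick",e((644.5,269),178.4,t,r,0,f));print("      out",e((480,269),178.4,t,r,40,f))
      print("      nest",e((620.5,-39.6),214,t,r,8,f),e((620.5,-39.6),214,t,r,90,f))
```

```text
25 -1 100 pick (np.float64(0.0), np.float64(0.0), [-1.25, 0.19, 0.65, 2.09, 0.28, 0.57, -2.44], np.float64(0.25))
      out (np.float64(0.0), np.float64(0.0), [0.06, -0.2, -0.91, 2.27, 0.27, 0.73, -2.65], np.float64(0.04))
      nest (np.float64(0.0), np.float64(0.0), [-0.45, 0.11, 0.84, 2.16, -0.66, 0.76, -0.14], np.float64(0.29)) (np.float64(0.0), np.float64(0.0), [-0.38, -0.04, 0.72, 2.08, -0.42, 0.88, -0.4], np.float64(0.26))
25 -1 108 pick (np.float64(0.0), np.float64(0.0), [-1.27, 0.18, 0.65, 2.1, 0.3, 0.57, -2.47], np.float64(0.22))
      out (np.float64(0.0), np.float64(0.0), [0.04, -0.21, -0.91, 2.28, 0.26, 0.73, -2.65], np.float64(0.04))
      nest (np.float64(0.0), np.float64(0.0), [-0.43, 0.1, 0.83, 2.17, -0.65, 0.76, -0.14], np.float64(0.28)) (np.float64(0.0), np.float64(0.0), [-0.37, -0.06, 0.72, 2.09, -0.41, 0.88, -0.39], np.float64(0.24))
25 1 100 pick (np.float64(0.0), np.float64(0.0), [-1.06, 0.17, 0.43, 2.08, 0.36, 0.58, 0.63], np.float64(0.37))
      out (np.float64(0.0), np.float64(0.0), [-1.49, -0.2, 0.52, 2.32, 0.63, 0.85, 0.19], np.float64(0.1))
      nest (np
[... 5097 characters left out ...]
, -0.19, -0.73, 2.41, 0.81, 0.71, -0.14], np.float64(0.04))
      nest (np.float64(1.4), np.float64(0.9), [-0.6, 0.25, 1.2, 2.28, -1.27, 0.93, -2.65], np.float64(0.04)) (np.float64(6.2), np.float64(7.3), [-0.81, -0.26, 1.12, 2.18, -0.32, 0.69, 2.65], np.float64(0.04))
40 1 108 pick (np.float64(0.0), np.float64(0.0), [-1.35, 0.14, 0.6, 2.27, 1.05, 0.47, -0.13], np.float64(0.18))
      out (np.float64(0.0), np.float64(0.0), [-0.07, -0.26, -0.99, 2.41, 0.69, 0.66, -0.05], np.float64(0.04))
      nest (np.float64(1.3), np.float64(0.8), [-0.59, 0.23, 1.2, 2.28, -1.25, 0.93, -2.65], np.float64(0.04)) (np.float64(6.7), np.float64(7.8), [-0.77, -0.26, 1.09, 2.19, -0.32, 0.7, 2.65], np.float64(0.04))
```

Run:
```python
from tp import *
from plan import rel,pose
def down(ya): return orient(ya+90,0,1)
s,p,R=pose()
P,Q=tcp((644.5,269.5),178.5,38,106,0,1);z=Q.apply([0,0,1])
T=[((495,-10,330),down(-100)),((500,60,340),down(-40)),((500,140,340),down(0)),((480,230,340),down(50)),((465,268,330),down(88)),(P-[100,0,-160],orient(178.5,20,1)),(P-100*z,Q),(P,Q)]
rel(T)
q=s["joint_pos"]
for PP,QQ in T:
    b=ik(np.array(PP),QQ,X,[q]);dq=b[1]-q;q=b[1];print(np.round(PP,0),q.round(2),np.round(b[2],1),np.abs(dq).max().round(2))
```

```text
now 19.45 [491.7 -14.9 166.8] [-0.34 -0.2   0.23  2.13  0.15  0.94 -1.93] w 44.9
off [0.0463, -0.0053, -0.1566] rot [0.002, -0.273, -0.009] rows 3.3
off [0.0415, -0.075, -0.1684] rot [0.145, -0.247, -1.049] rows 7.3
off [0.0274, -0.1536, -0.1724] rot [0.24, -0.198, -1.742] rows 11.8
off [-0.0073, -0.2385, -0.1822] rot [0.359, -0.093, -2.605] rows 17.6
off [-0.0308, -0.2731, -0.1785] rot [-0.408, -0.032, 2.966] rows 20.0
off [-0.075, -0.2745, -0.0777] rot [0.113, -0.074, 2.989] rows 20.0
off [-0.0608, -0.2831, 0.0106] rot [0.581, -0.108, 2.943] rows 20.0
off [-0.0235, -0.2929, 0.1029] rot [0.581, -0.108, 2.943] rows 20.0
[495 -10 330] [-0.32 -0.05  0.28  1.66  0.01  1.53 -1.79] [0. 0.] 0.59
[500  60 340] [-0.4  -0.03  0.23  1.62  0.01  1.55 -0.87] [0. 0.] 0.91
[500 140 340] [-0.47  0.01  0.15  1.58 -0.    1.55 -0.32] [0. 0.] 0.55
[480 230 340] [-0.55  0.04  0.05  1.55 -0.    1.55  0.38] [0. 0.] 0.7
[465 268 330] [-0.57  0.05 -0.    1.56  0.    1.53  0.96] [0. 0.] 0.59
[450. 272. 221.] [-0.62 -0.14 -0.13  2.    0.26  1.04  0.69] [0. 0.] 0.49
[489. 274. 140.] [-0.63 -0.09 -0.24  2.25  0.8   0.7   0.11] [0. 0.] 0.58
[550. 272.  61.] [-0.61  0.13 -0.16  2.22  1.07  0.55 -0.1 ] [0. 0.] 0.27
```

```bash
python3 -m inch '{"offset":[[0.014,-0.002,-0.047],[0.028,-0.003,-0.094],[0.042,-0.005,-0.141],[0.046,-0.006,-0.157],[0.045,-0.03,-0.161],[0.044,-0.045,-0.164],[0.042,-0.06,-0.167],[0.041,-0.075,-0.168],[0.037,-0.1,-0.17],[0.034,-0.12,-0.171],[0.03,-0.14,-0.172],[0.027,-0.154,-0.172],[0.027,-0.154,-0.172],[0.027,-0.154,-0.172],[0.027,-0.154,-0.172]],"delta_rot":[[0,-0.08,0],[0.001,-0.16,0],[0.002,-0.24,-0.005],[0.005,-0.273,-0.05],[0.03,-0.268,-0.2],[0.05,-0.263,-0.35],[0.072,-0.26,-0.5],[0.093,-0.256,-0.65],[0.115,-0.252,-0.8],[0.135,-0.248,-0.95],[0.153,-0.243,-1.1],[0.175,-0.233,-1.25],[0.194,-0.222,-1.4],[0.215,-0.211,-1.55],[0.235,-0.2,-1.7]]}' 0.05 60
python3 - <<'E'
from tp import *
from plan import rel,pose
def down(ya): return orient(ya+90,0,1)
s,p,R=pose()
P,Q=tcp((644.5,269.5),178.5,38,106,0,1);z=Q.apply([0,0,1])
print(s["joint_pos"].round(2))
rel([((480,230,340),down(50)),((465,268,330),down(88)),(P-[100,0,-160],orient(178.5,20,1)),(P-100*z,Q)])
E
```

```text
clock: 20.95
position: [499.9, 140.5, 338.4]
eef_rot: [0.724, 0.69, -0.0, -0.0]
wrist_force: [0.7, -0.6, -0.2]
width: 49.6
[-0.5   0.01  0.17  1.58 -0.    1.55 -0.37]
now 20.95 [499.9 140.5 338.4] [-0.5   0.01  0.17  1.58 -0.    1.55 -0.37] w 49.6
off [0.0885, -0.0242, -0.0016] rot [-0.0, -0.0, -0.921] rows 6.1
off [0.1257, -0.041, 0.0084] rot [-0.0, -0.0, -1.584] rows 10.6
off [0.129, -0.0559, 0.1174] rot [-0.278, -0.272, -1.575] rows 10.8
off [0.1324, -0.0176, 0.1985] rot [-0.527, -0.515, -1.528] rows 11.3
```

```bash
python3 -m inch '{"offset":[[0.015,-0.004,-0.001],[0.029,-0.008,-0.001],[0.044,-0.012,-0.001],[0.06,-0.016,-0.002],[0.075,-0.02,-0.002],[0.088,-0.024,-0.002],[0.098,-0.028,0],[0.108,-0.033,0.003],[0.118,-0.037,0.006],[0.126,-0.041,0.008],[0.126,-0.041,0.01],[0.127,-0.046,0.045],[0.128,-0.051,0.08],[0.129,-0.056,0.117],[0.13,-0.043,0.144],[0.131,-0.03,0.171],[0.132,-0.018,0.198],[0.132,-0.018,0.198]],"delta_rot":[[0,0,-0.15],[0,0,-0.3],[0,0,-0.45],[0,0,-0.6],[0,0,-0.75],[0,0,-0.9],[0,0,-1.05],[0,0,-1.2],[0,0,-1.35],[0,0,-1.48],[0,0,-1.584],[-0.093,-0.09,-1.582],[-0.186,-0.181,-1.579],[-0.278,-0.272,-1.575],[-0.361,-0.353,-1.559],[-0.444,-0.434,-1.543],[-0.527,-0.515,-1.528],[-0.527,-0.515,-1.528]]}'
python3 st.py | head -1
python3 - <<'E'
from tp import *
from plan import rel
P,Q=tcp((644.5,269.5),178.5,38,106,0,1);z=Q.apply([0,0,1]);rel([(P,Q)])
E
ls -t pics|head -2
```

```text
clock: 22.75
position: [486.2, 270.8, 135.2]
eef_rot: [0.013, 0.946, -0.008, 0.324]
wrist_force: [-0.7, -0.8, -0.4]
width: 49.9
22.75 [486.2, 270.8, 135.2] [0.0134, 0.9459, -0.0078, 0.3241] [-0.655, -0.086, -0.226, 2.254, 0.81, 0.71, 0.096] [-0.7 -0.8 -0.4]
now 22.85 [488.  272.  138.6] [-0.65 -0.09 -0.22  2.25  0.81  0.71  0.1 ] w 49.9
off [-0.0015, 0.0021, 0.0994] rot [-0.006, -0.002, -0.003] rows 2.0
wrist_22.8.png
scene_22.8.png
```

View pics/wrist_22.8.png

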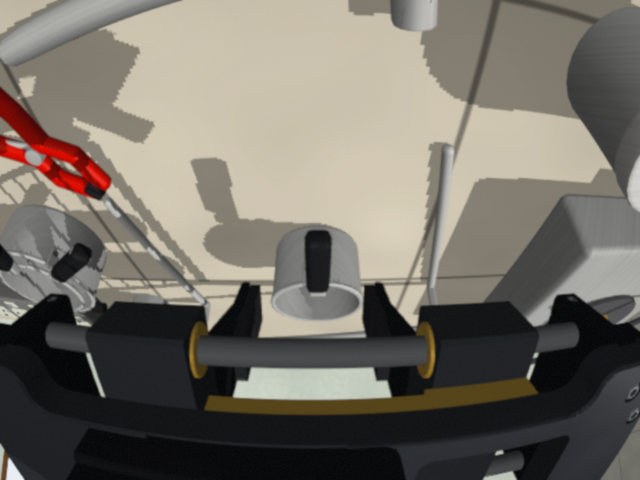

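View pics/scene_22.8.png

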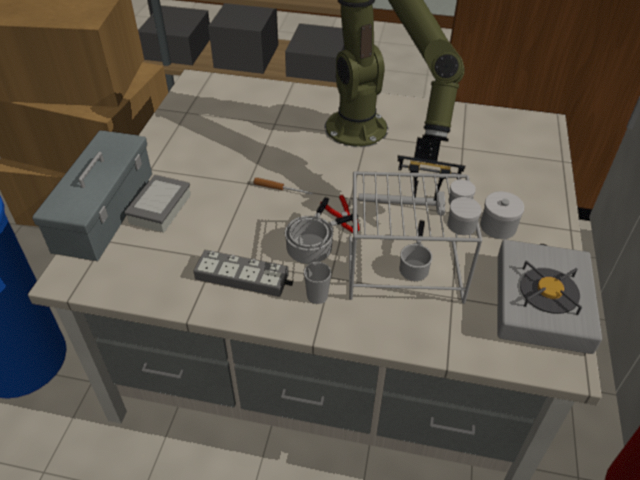

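Run:
```python
import cv2,numpy as np
a=cv2.imread("pics/scene_22.8.png")[95:225,370:500]
b=cv2.imread("pics/scene_7.4.png")[80:210,150:280]
cv2.imwrite("pics/zz.png",cv2.resize(np.hstack([a,b]),None,fx=3,fy=3,interpolation=cv2.INTER_CUBIC))
```

```text
(no output)
```

View pics/zz.png

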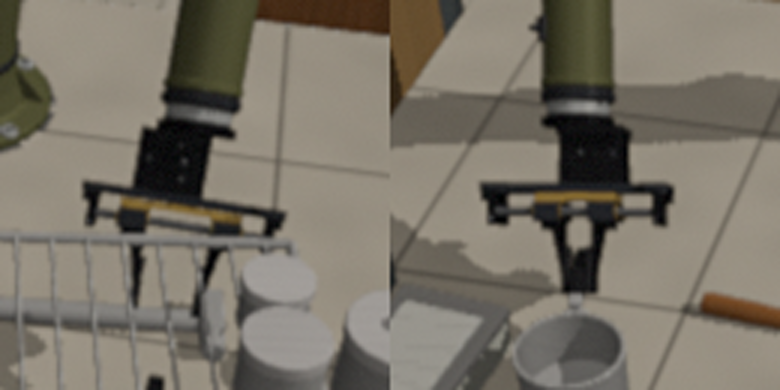

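Run:
```python
from tp import *
sd=[np.array([-.655,-.086,-.226,2.254,.81,.71,.096]),np.array([-.6,.1,-.2,2.3,1.2,.6,-.3]),np.array([-1.44,.2,.62,2.34,1.54,.52,-.68])]
for t in(45,50,55,60):
    for dx,L in((0,0),(0,12),(-50,12),(-80,12),(-100,12)):
        P,Q=tcp((644.5+dx,269.5),178.5,t,114,L,1);b=ik(P,Q,X,sd);print(t,dx,L,P.round(0),b[1].round(2),np.round(b[2],1))
```

```text
45 0 0 [544. 272.  63.] [-0.64  0.14 -0.21  2.3   1.39  0.61 -0.46] [0. 0.]
45 0 12 [544. 272.  75.] [-0.63  0.11 -0.21  2.29  1.34  0.61 -0.4 ] [0. 0.]
45 -50 12 [494. 272.  75.] [-0.67  0.05 -0.27  2.36  1.29  0.66 -0.45] [0. 0.]
45 -80 12 [464. 272.  75.] [-0.7   0.01 -0.31  2.4   1.26  0.7  -0.47] [0. 0.]
45 -100 12 [444. 272.  75.] [-0.2   0.01 -0.85  2.41  1.24  0.72 -0.48] [0. 0.]
50 0 0 [545. 272.  64.] [-1.46  0.18  0.61  2.36  1.53  0.55 -0.68] [0. 0.]
50 0 12 [545. 272.  76.] [-1.46  0.14  0.61  2.36  1.49  0.57 -0.62] [0. 0.]
50 -50 12 [495. 272.  76.] [-0.71  0.08 -0.28  2.4   1.47  0.73 -0.65] [0. 0.]
50 -80 12 [465. 272.  76.] [ 0.23  0.23 -1.31  2.41  1.54  0.94 -0.67] [0. 0.]
50 -100 12 [445. 272.  76.] [ 0.21  0.22 -1.34  2.41  1.47  0.98 -0.66] [2.5 1.3]
55 0 0 [546. 272.  65.] [-1.48  0.22  0.59  2.39  1.7   0.62 -0.9 ] [0. 0.]
55 0 12 [546. 272.  77.] [-1.48  0.19  0.6   2.39  1.66  0.63 -0.84] [0. 0.]
55 -50 12 [496. 272.  77.] [-0.08  0.23 -0.97  2.41  1.68  0.95 -0.8 ] [0. 0.]
55 -80 12 [466. 272.  77.] [ 0.17  0.44 -1.34  2.41  1.69  1.22 -0.76] [3.1 1.6]
55 -100 12 [446. 272.  77.] [ 0.12  0.42 -1.34  2.41  1.63  1.24 -0.77] [5.5 2.8]
60 0 0 [547. 272.  66.] [-1.23  0.25  0.3   2.41  1.83  0.77 -1.05] [0. 0.]
60 0 12 [547. 272.  78.] [-1.26  0.22  0.32  2.41  1.79  0.77 -1.  ] [0. 0.]
60 -50 12 [497. 272.  78.] [ 0.19  0.67 -1.34  2.41  1.94  1.44 -0.79] [1.7 0.8]
60 -80 12 [467. 272.  78.] [ 0.11  0.65 -1.34  2.41  1.84  1.49 -0.82] [5.5 2.7]
60 -100 12 [447. 272.  78.] [ 0.05  0.65 -1.34  2.41  1.78  1.53 -0.85] [7.6 3.8]
```

Run:
```python
from tp import *
from plan import rel
P,Q=tcp((644.5,269.5),178.5,44,114,0,1);z=Q.apply([0,0,1]);print(P);rel([(P-70*z,Q),(P,Q)])
```

```text
[543.73305119 272.13867542  62.33254379]
now 22.85 [488.  272.  138.6] [-0.65 -0.09 -0.22  2.25  0.81  0.71  0.1 ] w 49.9
off [0.0103, 0.0017, 0.0248] rot [-0.006, -0.106, -0.002] rows 0.7
off [0.0029, 0.0021, 0.0944] rot [-0.006, -0.106, -0.002] rows 1.9
```

```bash
python3 -m inch '{"offset":[[0.005,0.001,0.012],[0.01,0.0015,0.025],[0.008,0.002,0.045],[0.006,0.002,0.068],[0.0045,0.002,0.085],[0.003,0.002,0.0945],[0.003,0.002,0.0945],[0.003,0.002,0.0945]],"delta_rot":[[-0.003,-0.05,0],[-0.006,-0.106,-0.002],[-0.006,-0.106,-0.002],[-0.006,-0.106,-0.002],[-0.006,-0.106,-0.002],[-0.006,-0.106,-0.002],[-0.006,-0.106,-0.002],[-0.006,-0.106,-0.002]]}'
python3 st.py | head -1; ls -t pics|head -2
```

```text
clock: 23.65
position: [546.3, 273.9, 66.7]
eef_rot: [0.014, 0.926, -0.003, 0.377]
wrist_force: [-0.7, 0.0, -0.7]
width: 50.2
23.65 [546.3, 273.9, 66.7] [0.014, 0.9263, -0.0027, 0.3766] [-0.621, 0.136, -0.22, 2.278, 1.341, 0.601, -0.408] [-0.7  0.  -0.7]
wrist_23.6.png
scene_23.6.png
```

View pics/wrist_23.6.png

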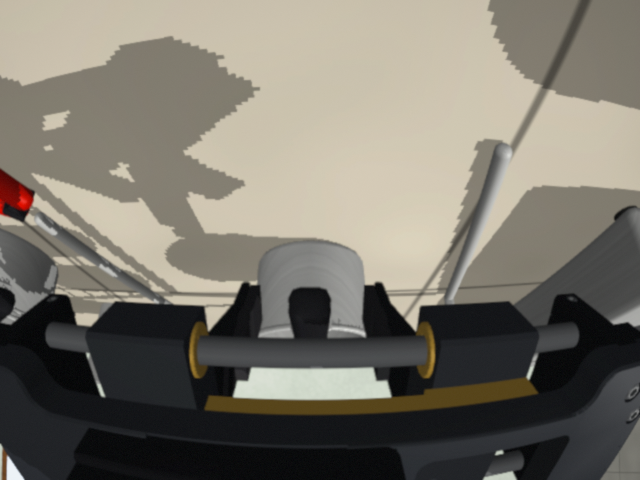

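Run:
```python
from tp import *
from plan import rel
P,Q=tcp((644.5,269.5),178.5,44,114,0,1);rel([(P,Q)])
```

```text
now 23.75 [546.1 274.4  67.3] [-0.62  0.14 -0.22  2.28  1.34  0.6  -0.41] w 50.2
off [0.0051, -0.0023, 0.002] rot [0.004, 0.005, -0.005] rows 0.1
```

```bash
python3 -m inch '{"offset":[[-0.002,-0.001,0.003],[-0.002,-0.001,0.003],[-0.002,-0.001,0.003]],"delta_rot":[[0.004,0.004,-0.004],[0.004,0.004,-0.004],[0.004,0.004,-0.004]]}'
python3 - <<'E'
from plan import *
s,p,R=pose();z=R.apply([0,0,1]);print(p,p-19*z, R.as_matrix().round(2).tolist())
E
```

```text
clock: 24.05
position: [549.6, 272.9, 66.3]
eef_rot: [0.013, 0.927, -0.005, 0.375]
wrist_force: [0.0, -0.1, 0.6]
width: 50.0
[549.62804853 272.93340711  66.26153442] [536.41877004 273.29190843  79.91387629] [[-0.72, 0.03, 0.7], [0.02, 1.0, -0.02], [-0.7, 0.0, -0.72]]
```

```bash
python3 -m inch '{"offset":[[0.003,-0.001,0.0005],[0.005,-0.001,0.001],[0.005,-0.001,0.001]],"delta_rot":[[0,0,0],[0,0,0],[0,0,0]]}'
python3 -m inch '{"offset":[[0,0,0],[0,0,0],[0,0,0],[0,0,0],[0,0,0]],"delta_rot":[[0,0,0],[0,0,0],[0,0,0],[0,0,0],[0,0,0]]}' 0 60
python3 - <<'E'
from plan import *
s,p,R=pose();np.savez("grasp_s.npz",p=p,q=R.as_quat());z=R.apply([0,0,1]);print(p,p-19*z,s["wrist_force"],s["joint_pos"].round(2))
rel([(p+[0,0,13],R),(p+[-40,0,13],R),(p+[-100,0,14],R)])
E
```

```text
clock: 24.35
position: [546.0, 271.7, 61.1]
eef_rot: [0.012, 0.927, -0.005, 0.375]
wrist_force: [-0.5, 0.4, 0.3]
width: 49.8
clock: 24.85
position: [546.6, 272.0, 61.7]
eef_rot: [0.013, 0.927, -0.005, 0.375]
wrist_force: [-1.2, 0.2, 0.4]
width: 17.5
[546.58108553 271.96580449  61.70020245] [533.37776386 272.32627099  75.35825358] [-1.17798778  0.24536524  0.40782912] [-0.62  0.15 -0.22  2.28  1.35  0.6  -0.41]
now 24.85 [546.6 272.   61.7] [-0.62  0.15 -0.22  2.28  1.35  0.6  -0.41] w 17.5
off [-0.009, -0.0, -0.0093] rot [0.0, 0.0, 0.0] rows 0.3
off [0.0197, -0.0011, -0.0371] rot [0.0, 0.0, 0.0] rows 0.8
off [0.0621, -0.0027, -0.0796] rot [0.0, 0.0, 0.0] rows 2.0
```

```bash
python3 -m inch '{"offset":[[-0.003,0,-0.003],[-0.006,0,-0.006],[-0.009,0,-0.0093],[-0.009,0,-0.0093],[-0.009,0,-0.0093]],"delta_rot":[[0,0,0],[0,0,0],[0,0,0],[0,0,0],[0,0,0]]}'
python3 st.py|head -1; ls -t pics|head -1
```

```text
clock: 25.35
position: [546.6, 272.0, 74.8]
eef_rot: [0.013, 0.927, -0.005, 0.375]
wrist_force: [0.2, -0.6, -1.4]
width: 17.6
25.35 [546.6, 272.0, 74.8] [0.0127, 0.9269, -0.005, 0.375] [-0.615, 0.118, -0.222, 2.273, 1.299, 0.603, -0.356] [ 0.2 -0.6 -1.4]
wrist_25.4.png
```

Run:
```python
from plan import *
p=vision.capture("scene");W=cloud(p);x,N,e=fitpan(W,"small",np.array([644.5,269.]),zr=79);print(x,N,e)
r=np.hypot(W[...,0]-x[0],W[...,1]-x[1]);m=(abs(W[...,2]-79)<10)&(abs(r-41.5)<4);P=W[m]
A=np.c_[P[:,:2]-x,np.ones(len(P))];print(np.linalg.lstsq(A,P[:,2],rcond=None)[0],len(P))
b=p["frame"][200:300,360:490,::-1];cv2.imwrite("pics/lift.png",cv2.resize(b,None,fx=5,fy=5,interpolation=cv2.INTER_CUBIC))
```

```text
[644.42042984 266.29436558] 248 1.5831691290956904
[1.47196294e-04 4.11913592e-03 7.68362505e+01] 224
```

View pics/lift.png

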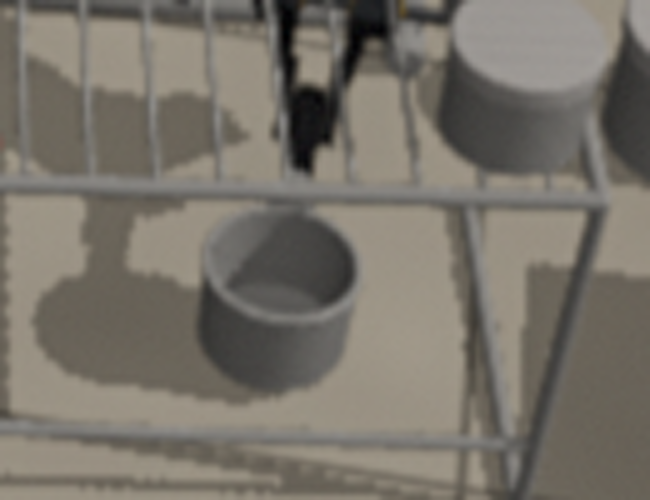

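```bash
python3 -m inch '{"offset":[[0.007,0,-0.007],[0.018,-0.001,-0.018],[0.032,-0.001,-0.032],[0.046,-0.002,-0.046],[0.059,-0.002,-0.058],[0.068,-0.003,-0.067],[0.071,-0.003,-0.07],[0.071,-0.003,-0.07],[0.071,-0.003,-0.07]],"delta_rot":[[0,0,0],[0,0,0],[0,0,0],[0,0,0],[0,0,0],[0,0,0],[0,0,0],[0,0,0],[0,0,0]]}'
python3 - <<'E'
from plan import *
g=np.load("grasp_s.npz")
s,p,R=pose();print(p,s["wrist_force"],s["joint_pos"].round(2),(R*Ro.from_quat(g["q"]).inv()).as_rotvec(degrees=True).round(2))
rel([(np.r_[p[:2],g["p"][2]+.0],Ro.from_quat(g["q"]))])
E
```

```text
clock: 26.4
position: [447.3, 271.7, 75.9]
eef_rot: [0.013, 0.927, -0.005, 0.375]
wrist_force: [1.0, -0.5, -1.3]
width: 17.4
[447.2826153  271.72118424  75.92149885] [ 1.02977108 -0.46689168 -1.33256335] [-0.71 -0.01 -0.33  2.41  1.19  0.71 -0.43] [ 0.02 -0.03 -0.03]
now 26.4 [447.3 271.7  75.9] [-0.71 -0.01 -0.33  2.41  1.19  0.71 -0.43] w 17.4
off [0.0099, -0.0, 0.0102] rot [-0.0, 0.0, -0.001] rows 0.3
```

```bash
python3 -m inch '{"offset":[[0.003,0,0.003],[0.006,0,0.006],[0.0085,0,0.0088],[0.0095,0,0.0097],[0.01,0,0.0103],[0.01,0,0.0103]],"delta_rot":[[0,0,0],[0,0,0],[0,0,0],[0,0,0],[0,0,0],[0,0,0]]}'
python3 st.py|head -1
```

```text
clock: 27.0
position: [447.2, 271.5, 61.5]
eef_rot: [0.013, 0.927, -0.005, 0.375]
wrist_force: [0.9, -1.4, -0.0]
width: 17.4
27.0 [447.2, 271.5, 61.5] [0.0127, 0.9268, -0.0054, 0.3753] [-0.711, 0.021, -0.336, 2.417, 1.242, 0.71, -0.499] [ 0.9 -1.4 -0. ]
```

```bash
python3 -m inch '{"offset":[[0,0,0],[0,0,0],[0,0,0],[-0.004,0,-0.004],[-0.02,0,-0.02],[-0.045,0,-0.046],[-0.07,0,-0.072],[-0.07,0,-0.072]],"delta_rot":[[0,0,0],[0,0,0],[0,0,0],[0,0,0],[0,0,0],[0,0,0],[0,0,0],[0,0,0]]}' 0.05 60
python3 - <<'E'
from plan import *
s,p,R=pose();print(p,s["joint_pos"].round(2))
for n in("top","scene"):
    q=vision.capture(n);W=cloud(q);x,N,e=fitpan(W,"small",np.array([544.5,269.]))
    rr=np.hypot(W[...,0]-x[0],W[...,1]-x[1])
    m=(np.abs(W[...,2]-84)<5)&(rr<126)&(rr>60)&(abs(W[...,1]-272)<20)&(W[...,0]<x[0]);Pp=W[m][:,:2];cm=np.median(Pp,0) if len(Pp) else x
    print(n,x.round(1),N,round(e,2),len(Pp),cm.round(1),np.degrees(np.arctan2(*(cm-x)[::-1])).round(1))
cv2.imwrite("pics/out.png",q["frame"][:,:,::-1])
E
```

```text
clock: 27.9
position: [448.8, 274.5, 168.2]
eef_rot: [0.014, 0.926, -0.001, 0.378]
wrist_force: [-0.4, 1.1, -0.5]
width: 50.1
[448.83042433 274.52403576 168.20864464] [-0.71 -0.2  -0.31  2.33  0.91  0.78 -0.08]
top [545.6 269.1] 170 1.26 81 [468.7 273.5] 176.7
scene [545.3 265.7] 189 1.67 71 [458.8 266.8] 179.3
```

View pics/out.png

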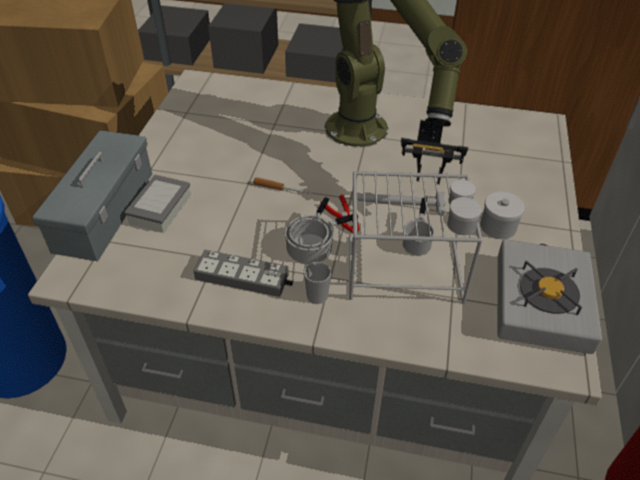

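Run:
```python
from tp import *
from plan import pose
s,p,R=pose();q0=s["joint_pos"]
def down(ya): return orient(ya+90,0,1)
for t in(6,12):
  P,Q=tcp((545.4,267.6),178.4,t,98,1,-1)
  off=np.array([-98,0])
  T=[((455,270,300),down(40)),((455,270,330),down(-20)),((455,270,330),down(-70)),(P+[0,0,90],Q),(P,Q),(P+[0,0,106],Q)]
  for c,h in(((562,100),178.4),((577,-40),185),((620.5,-39.6),214)): T.append(tcp(c,h,t,98,106,-1))
  T.append(tcp((620.5,-39.6),214,t,98,8,-1))
  q=q0
  for PP,QQ in T:
    b=ik(np.array(PP),QQ,X,[q]);dq=b[1]-q;q=b[1];print(t,np.round(PP,0),q.round(2),np.round(b[2],1),np.abs(dq).max().round(2))
```

```text
6 [455 270 300] [-0.48  0.04 -0.11  1.63  0.    1.47  0.11] [0. 0.] 0.9
6 [455 270 330] [-0.5   0.04 -0.09  1.57  0.    1.53 -0.94] [0. 0.] 1.05
6 [455 270 330] [-0.52  0.04 -0.07  1.57  0.    1.53 -1.81] [0. 0.] 0.87
6 [449. 270. 148.] [-0.55  0.05 -0.09  1.93  0.08  1.08 -2.27] [0. 0.] 0.46
6 [449. 270.  58.] [-0.55  0.14 -0.09  2.02  0.1   0.89 -2.3 ] [0. 0.] 0.19
6 [449. 270. 164.] [-0.55  0.03 -0.09  1.91  0.07  1.12 -2.27] [0. 0.] 0.22
6 [466. 103. 163.] [-0.4  -0.09  0.1   2.03  0.05  1.1  -1.92] [0. 0.] 0.35
6 [481. -48. 163.] [-0.25 -0.08  0.3   2.03  0.01  1.09 -1.44] [0. 0.] 0.48
6 [541. -93. 163.] [-0.14  0.09  0.33  1.86 -0.11  1.13 -0.74] [0. 0.] 0.7
6 [541. -93.  65.] [-0.12  0.19  0.32  1.96 -0.17  0.93 -0.69] [0. 0.] 0.2
12 [455 270 300] [-0.48  0.04 -0.11  1.63  0.    1.47  0.11] [0. 0.] 0.9
12 [455 270 330] [-0.5   0.04 -0.09  1.57  0.    1.53 -0.94] [0. 0.] 1.05
12 [455 270 330] [-0.52  0.04 -0.07  1.57  0.    1.53 -1.81] [0. 0.] 0.87
12 [451. 270. 148.] [-0.55 -0.01 -0.13  2.    0.16  1.   -2.36] [0. 0.] 0.55
12 [451. 270.  58.] [-0.56  0.1  -0.13  2.09  0.21  0.81 -2.42] [0. 0.] 0.19
12 [451. 270. 164.] [-0.56 -0.02 -0.12  1.98  0.16  1.03 -2.35] [0. 0.] 0.22
12 [468. 103. 163.] [-0.42 -0.16  0.09  2.11  0.1   1.   -1.98] [0. 0.] 0.37
12 [483. -48. 163.] [-0.31 -0.17  0.35  2.1   0.04  0.99 -1.46] [0. 0.] 0.52
12 [543. -92. 163.] [-0.19  0.04  0.42  1.92 -0.19  1.05 -0.66] [0. 0.] 0.8
12 [543. -92.  65.] [-0.16  0.15  0.41  2.03 -0.29  0.86 -0.56] [0. 0.] 0.19
```

Run:
```python
from tp import *
from plan import rel
def down(ya): return orient(ya+90,0,1)
rel([((452,270,250),down(88.4)),((455,270,310),down(40)),((455,270,310),down(0))])
```

```text
now 28.0 [447.3 272.1 163.1] [-0.71 -0.2  -0.31  2.34  0.91  0.78 -0.09] w 49.8
off [-0.0639, -0.0018, -0.0591] rot [0.002, 0.77, -0.0] rows 5.1
off [-0.1079, -0.0016, -0.1001] rot [0.327, 0.722, 0.801] rows 7.5
off [-0.1079, -0.0016, -0.1001] rot [0.593, 0.607, 1.459] rows 11.3
```

```bash
python3 -m inch '{"offset":[[-0.015,0,-0.014],[-0.03,-0.001,-0.028],[-0.045,-0.001,-0.042],[-0.058,-0.002,-0.054],[-0.07,-0.002,-0.065],[-0.085,-0.002,-0.079],[-0.097,-0.002,-0.09],[-0.108,-0.002,-0.1],[-0.108,-0.002,-0.1],[-0.108,-0.002,-0.1],[-0.108,-0.002,-0.1],[-0.108,-0.002,-0.1],[-0.108,-0.002,-0.1],[-0.108,-0.002,-0.1]],"delta_rot":[[0,0.14,0],[0,0.28,0],[0.001,0.42,0],[0.001,0.56,0],[0.002,0.69,0],[0.03,0.77,0.06],[0.085,0.76,0.2],[0.14,0.752,0.34],[0.195,0.744,0.48],[0.25,0.735,0.62],[0.327,0.722,0.801],[0.385,0.697,0.95],[0.44,0.675,1.09],[0.5,0.648,1.23]]}'
python3 - <<'E'
from tp import *
from plan import rel,pose
def down(ya): return orient(ya+90,0,1)
s,p,R=pose();print(R.apply([0,1,0]),R.apply([0,0,1]))
P,Q=tcp((545.4,267.6),178.4,10,98,1,-1)
rel([((455,270,310),down(-60)),(P+[0,0,90],Q)])
E
```

```text
clock: 29.4
position: [454.6, 268.9, 306.4]
eef_rot: [0.6, 0.8, -0.003, 0.003]
wrist_force: [0.0, -0.6, -0.3]
width: 49.7
[ 0.95985289  0.28050056 -0.0013675 ] [ 0.0010103  -0.00833221 -0.99996478]
now 29.4 [454.6 268.9 306.4] [-0.69  0.03  0.1   1.62  0.    1.49 -0.3 ] w 49.7
off [0.0009, 0.0007, -0.0036] rot [0.004, 0.008, 1.332] rows 8.9
off [0.0037, -0.0031, 0.1581] rot [-0.157, 0.127, 1.878] rows 12.6
```

```bash
python3 -m inch '{"offset":[[0,0,0],[0,0,0],[0,0,0],[0,0,0],[0,0,0],[0,0,0],[0.001,0,0],[0.001,0,0.005],[0.001,0,0.01],[0.001,-0.001,0.035],[0.002,-0.001,0.07],[0.003,-0.002,0.105],[0.0035,-0.003,0.14],[0.0037,-0.003,0.158],[0.0037,-0.003,0.158]],"delta_rot":[[0,0,0.14],[0,0,0.28],[0,0,0.42],[0,0,0.56],[0,0,0.7],[0,0,0.84],[0,0,0.98],[0,0,1.12],[0,0,1.26],[-0.02,0.016,1.4],[-0.05,0.04,1.54],[-0.09,0.073,1.67],[-0.13,0.105,1.79],[-0.157,0.127,1.878],[-0.157,0.127,1.878]]}'
python3 st.py|head -1
python3 - <<'E'
from tp import *
from plan import rel
P,Q=tcp((545.4,267.6),178.4,10,98,1,-1);rel([(P,Q)])
E
ls -t pics|head -2
```

```text
clock: 30.9
position: [447.9, 269.4, 145.3]
eef_rot: [0.996, -0.01, 0.085, 0.002]
wrist_force: [-1.2, 0.5, -0.7]
width: 50.0
30.9 [447.9, 269.4, 145.3] [0.9964, -0.0096, 0.0848, 0.0025] [-0.744, 0.002, 0.074, 1.987, 0.129, 1.026, -2.32] [-1.2  0.5 -0.7]
now 31.0 [451.5 271.  149.9] [-0.74  0.    0.08  1.98  0.13  1.03 -2.32] w 50.1
off [-0.0168, 0.001, 0.0901] rot [-0.003, -0.001, 0.009] rows 1.8
wrist_30.9.png
scene_30.9.png
```

View pics/wrist_30.9.png

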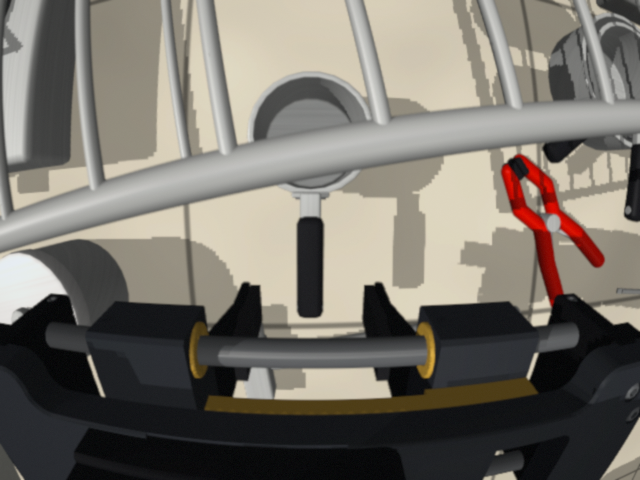

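```bash
python3 -m inch '{"offset":[[-0.004,0.001,0.02],[-0.01,0.001,0.052],[-0.015,0.001,0.08],[-0.017,0.001,0.09],[-0.017,0.001,0.09],[-0.017,0.001,0.09]],"delta_rot":[[0,0,0],[0,0,0.005],[-0.003,-0.001,0.009],[-0.003,-0.001,0.009],[-0.003,-0.001,0.009],[-0.003,-0.001,0.009]]}'
python3 - <<'E'
from plan import *
s,p,R=pose();print(p,p-19*R.apply([0,0,1]),s["wrist_force"],s["joint_pos"].round(2))
E
```

```text
clock: 31.6
position: [452.3, 271.4, 60.6]
eef_rot: [0.996, -0.015, 0.089, -0.0]
wrist_force: [-0.6, 0.4, 0.7]
width: 50.0
[452.34120664 271.39766173  60.62739898] [448.97027952 271.43105841  79.32594799] [-0.57636482  0.35004943  0.71795632] [-0.74  0.1   0.08  2.07  0.14  0.83 -2.35]
```

```bash
python3 -m inch '{"offset":[[0,0,0.001],[0,0,0.001],[0,0,0.001],[0,0,0.001],[0,0,0.001]],"delta_rot":[[0,0,0],[0,0,0],[0,0,0],[0,0,0],[0,0,0]]}' 0 60
python3 - <<'E'
from plan import *
s,p,R=pose();np.savez("grasp_s.npz",p=p,q=R.as_quat());print(p,s["wrist_force"],s["width"])
rel([(p+[0,0,15],R),(p+[0,0,108],R)])
E
```

```text
clock: 32.1
position: [451.2, 270.7, 58.2]
eef_rot: [0.996, -0.015, 0.088, 0.0]
wrist_force: [-0.1, 0.1, 1.0]
width: 17.8
[451.21459348 270.68357318  58.20069483] [-0.09934217  0.13715695  0.99583036] 17.75011398342121
now 32.1 [451.2 270.7  58.2] [-0.74  0.11  0.08  2.07  0.14  0.83 -2.36] w 17.8
off [0.0026, -0.0, -0.0148] rot [0.0, 0.0, 0.0] rows 0.3
off [0.019, -0.0003, -0.1063] rot [0.0, 0.0, 0.0] rows 2.2
```

```bash
python3 -m inch '{"offset":[[0.001,0,-0.004],[0.002,0,-0.009],[0.0026,0,-0.0148],[0.0026,0,-0.0148],[0.0026,0,-0.0148]],"delta_rot":[[0,0,0],[0,0,0],[0,0,0],[0,0,0],[0,0,0]]}'
python3 st.py|head -1
python3 - <<'E'
from carry import *
for n in("top","scene"):
    q=vision.capture(n);W=cloud(q);x,N,e=fitpan(W,"small",np.array([545.5,269.]),zr=81)
    r=np.hypot(W[...,0]-x[0],W[...,1]-x[1]);m=(abs(W[...,2]-81)<9)&(abs(r-41.5)<3.5);P=W[m]
    print(n,x,np.linalg.lstsq(np.c_[P[:,:2]-x,np.ones(len(P))],P[:,2],rcond=None)[0],len(P))
g=np.load("grasp_s.npz");Q0=Ro.from_quat(g["q"]);c0=[545.5,267.4]
rel([(g["p"]+[0,0,108],Q0)]+carry(c0,[562,100],0,[108],g["p"],Q0)+carry(c0,[577,-40],6,[108],g["p"],Q0)+carry(c0,[620.5,-39.6],35.6,[108],g["p"],Q0))
E
```

```text
clock: 32.6
position: [451.2, 270.7, 73.3]
eef_rot: [0.996, -0.015, 0.088, 0.0]
wrist_force: [-0.7, 0.0, -1.0]
width: 17.6
32.6 [451.2, 270.7, 73.3] [0.996, -0.0152, 0.0882, 0.0001] [-0.743, 0.086, 0.076, 2.061, 0.138, 0.862, -2.351] [-0.7  0.  -1. ]
top [545.34335031 268.0177932 ] [-1.96764515e-02 -1.36310153e-02  7.94878511e+01] 164
scene [544.61292869 264.8004543 ] [1.04069418e-02 9.42999028e-03 7.97759839e+01] 137
now 32.8 [450.9 270.4  72.8] [-0.74  0.09  0.08  2.06  0.14  0.86 -2.35] w 17.1
off [0.0166, -0.0004, -0.0919] rot [0.001, 0.001, 0.0] rows 1.9
off [0.0379, 0.1664, -0.0885] rot [0.001, 0.001, 0.0] rows 3.8
off [0.0574, 0.3157, -0.0853] rot [0.019, 0.0, -0.103] rows 6.6
off [0.1169, 0.3592, -0.0748] rot [0.11, -0.001, -0.612] rows 7.7
```

```bash
python3 -m inch '{"offset":[[0.004,0,-0.022],[0.009,0,-0.05],[0.014,0,-0.078],[0.0166,0.002,-0.092],[0.019,0.018,-0.092],[0.024,0.05,-0.091],[0.029,0.09,-0.09],[0.034,0.13,-0.089],[0.038,0.166,-0.0885],[0.043,0.206,-0.0877],[0.049,0.246,-0.087],[0.054,0.286,-0.086],[0.058,0.314,-0.0853],[0.07,0.325,-0.083],[0.083,0.335,-0.081],[0.097,0.345,-0.078],[0.109,0.354,-0.076],[0.117,0.359,-0.0748],[0.117,0.359,-0.0748],[0.117,0.359,-0.0748]],"delta_rot":[[0,0,0],[0,0,0],[0,0,0],[0,0,0],[0,0,0],[0,0,0],[0,0,0],[0,0,0],[0,0,0],[0.004,0,-0.02],[0.008,0,-0.045],[0.013,0,-0.075],[0.022,0,-0.12],[0.039,0,-0.21],[0.056,0,-0.31],[0.075,-0.001,-0.42],[0.095,-0.001,-0.53],[0.11,-0.001,-0.612],[0.11,-0.001,-0.612],[0.11,-0.001,-0.612]]}'
python3 nest.py small 108; python3 st.py | head -1; ls -t pics|head -4
```

```text
clock: 34.8
position: [540.5, -92.3, 164.7]
eef_rot: [0.953, 0.289, 0.082, -0.027]
wrist_force: [-0.3, 0.8, -1.1]
width: 17.2
top small [618.6 -39.3] 220 1.31 large [620.5 -38.7] 270 1.63
 handle 28 -145.3
scene small [618.3 -42.1] 248 1.53 large [616.9 -40.5] 364 3.35
 handle 32 -144.8
34.9 [541.0, -91.2, 165.5] [0.9531, 0.2897, 0.0833, -0.0275] [-0.449, 0.049, 0.678, 1.909, -0.183, 1.083, -0.677] [ 0.6  0.4 -2.3]
wrist_34.9.png
scene_34.9.png
scene_small_34.9.png
top_small_34.9.png
```

Run:
```python
from plan import *
s,p,R=pose();print(p)
# lifts relative z: grasp z 58.2 ; small needs lift 8
rel([(np.r_[p[:2]+[2.8,1],58.2+l],R) for l in(40,16,8)])
```

```text
[541.51602399 -90.98629406 166.12150121]
now 35.0 [541.5 -91.  166.1] [-0.45  0.05  0.68  1.91 -0.18  1.08 -0.68] w 17.4
off [-0.0091, 0.001, 0.0674] rot [0.0, 0.0, 0.0] rows 1.4
off [-0.0133, 0.0011, 0.091] rot [0.0, 0.0, 0.0] rows 1.8
off [-0.0147, 0.0011, 0.0989] rot [0.0, 0.0, 0.0] rows 2.0
```

View pics/wrist_34.9.png

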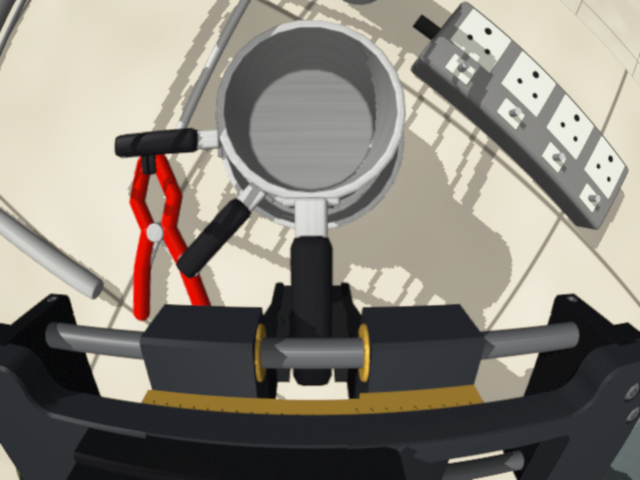

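```bash
python3 -m inch '{"offset":[[-0.0005,0.0005,0.01],[-0.003,0.001,0.03],[-0.006,0.001,0.05],[-0.0095,0.001,0.0674],[-0.0117,0.001,0.08],[-0.0138,0.001,0.091],[-0.0138,0.001,0.091],[-0.0138,0.001,0.091]],"delta_rot":[[0,0,0],[0,0,0],[0,0,0],[0,0,0],[0,0,0],[0,0,0],[0,0,0],[0,0,0]]}'
python3 nest.py small 16; python3 st.py|head -1; ls -t pics|head -4
```

```text
clock: 35.8
position: [545.0, -90.9, 74.6]
eef_rot: [0.953, 0.29, 0.084, -0.027]
wrist_force: [-0.2, -0.5, -1.7]
width: 17.4
top small [622.7 -37.9] 210 1.34 large [617.8 -39.1] 401 3.06
 handle 26 -144.6
scene small [622.7 -41. ] 284 1.91 large [617.6 -40.7] 434 2.93
 handle 34 -148.9
35.9 [545.5, -90.9, 75.3] [0.9528, 0.2902, 0.085, -0.0269] [-0.414, 0.177, 0.671, 1.996, -0.31, 0.909, -0.557] [ 0.6  0.1 -1.5]
wrist_35.9.png
scene_35.9.png
scene_small_35.9.png
top_small_35.9.png
```

```bash
python3 -m inch '{"offset":[[-0.0002,0,0.0025],[-0.0005,0,0.005],[-0.0008,0,0.0072],[-0.001,0,0.0085],[-0.001,0,0.0085]],"delta_rot":[[0,0,0],[0,0,0],[0,0,0],[0,0,0],[0,0,0]]}'
python3 st.py|head -1
```

```text
clock: 36.5
position: [545.1, -90.6, 66.2]
eef_rot: [0.953, 0.29, 0.084, -0.027]
wrist_force: [-2.4, -0.6, 2.2]
width: 17.6
36.5 [545.1, -90.6, 66.2] [0.9529, 0.29, 0.0842, -0.0274] [-0.409, 0.192, 0.668, 2.003, -0.325, 0.894, -0.544] [-2.4 -0.6  2.2]
```

```bash
python3 -m inch '{"offset":[[0,0,0],[0,0,0],[0,0,0],[0,0,-0.003],[0,0,-0.03],[0,0,-0.07],[0,0,-0.11],[0,0,-0.13],[0,0,-0.13]],"delta_rot":[[0,0,0],[0,0,0],[0,0,0],[0,0,0],[0,0,0],[0,0,0],[0,0,0],[0,0,0],[0,0,0]]}' 0.045 60
python3 nest.py small 8; python3 st.py|head -1; ls -t pics|head -4
```

```text
clock: 37.5
position: [528.3, -104.5, 197.8]
eef_rot: [0.953, 0.29, 0.088, -0.026]
wrist_force: [0.4, -0.7, 0.2]
width: 45.0
top small [622.2 -37.9] 239 1.72 large [618.5 -39. ] 415 2.37
 handle 52 -156.8
scene small [622.2 -39.7] 306 2.55 large [618.3 -40.5] 449 3.03
 handle 51 -159.5
37.6 [526.3, -103.4, 193.8] [0.9528, 0.2902, 0.0845, -0.0273] [-0.455, -0.013, 0.692, 1.899, -0.137, 1.138, -0.691] [-0.4 -0.5 -0.9]
wrist_37.6.png
scene_37.6.png
scene_small_37.6.png
top_small_37.5.png
```

View pics/wrist_37.6.png

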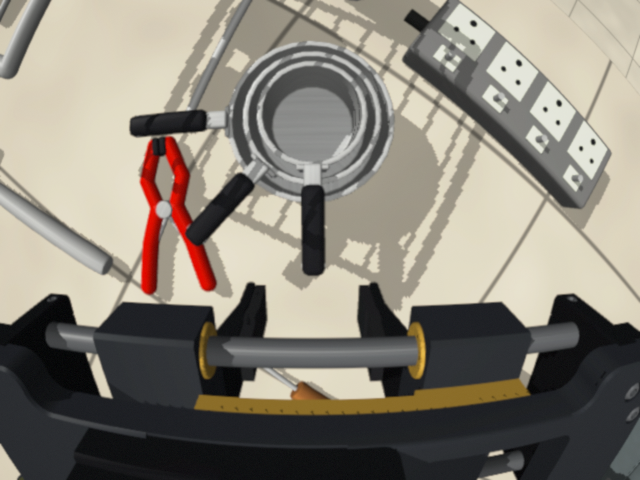

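Run:
```python
from h import *
for n in("top","scene"):
    q=vision.capture(n);W=cloud(q);c=np.array([621.5,-38.5 if n=="top" else -40.5])
    d=W[...,:2]-c;r=np.hypot(d[...,0],d[...,1]);a=np.degrees(np.arctan2(d[...,1],d[...,0]))%360
    # handle top points
    m=(W[...,2]>77)&(W[...,2]<97)&(r>75)&(r<155)
    for nm,a0 in(("large",124.4),("medium",169),("small",214)):
        k=m&(abs(a-a0)<15);P=W[k]
        u=np.array([np.cos(np.radians(a0)),np.sin(np.radians(a0))])
        cm=P[:,:2].mean(0);_,_,v=np.linalg.svd(P[:,:2]-cm);v=v[0]*np.sign(v[0]@(cm-c));
        print(n,nm,len(P),"dir",(np.degrees(np.arctan2(v[1],v[0]))%360).round(1),"from centre",(np.degrees(np.arctan2(*(cm-c)[::-1]))%360).round(1),"z",np.percentile(P[:,2],80).round(1))
    # rim of small plane
    k=(abs(W[...,2]-74)<9)&(abs(r-41.5)<3.5);P=W[k];print("rim small",np.linalg.lstsq(np.c_[P[:,:2]-c,np.ones(len(P))],P[:,2],rcond=None)[0].round(3))
    b=q["frame"][:,:,::-1];cv2.imwrite(f"pics/fin_{n}.png",b)
    for k in("extension_box","screwdriver","hammer","spring_clamp","tumbler","flour_tin","screw_box"):
        o=spotter.place_of(q,k);print(k,[(np.round(d["at"]).tolist(),round(d["p"],2)) for d in o[:1]])
```

```text
top large 188 dir 124.6 from centre 125.1 z 85.7
top medium 138 dir 168.2 from centre 168.8 z 89.5
top small 12 dir 299.6 from centre 215.6 z 93.8
rim small [-6.0000e-03  0.0000e+00  7.3595e+01]
extension_box [([770.0, -200.0, -2.0], 0.88)]
screwdriver [([623.0, -40.0, 41.0], 0.21)]
hammer [([366.0, 202.0, -4.0], 0.94)]
spring_clamp [([467.0, 38.0, 0.0], 0.59)]
tumbler [([791.0, 20.0, -1.0], 0.66)]
flour_tin [([415.0, 505.0, 3.0], 0.86)]
screw_box [([553.0, -525.0, -2.0], 0.62)]
scene large 124 dir 123.7 from centre 124.9 z 86.5
scene medium 104 dir 169.5 from centre 169.4 z 91.7
scene small 73 dir 213.1 from centre 215.8 z 95.2
rim small [-3.0000e-03 -1.0000e-03  7.2828e+01]
extension_box [([769.0, -198.0, 0.0], 0.91)]
screwdriver [([385.0, -177.0, -2.0], 0.83)]
hammer [([364.0, 200.0, 3.0], 0.75)]
spring_clamp [([470.0, 37.0, 6.0], 0.66)]
tumbler [([786.0, 25.0, 2.0], 0.76)]
flour_tin [([544.0, -90.0, 83.0], 0.34)]
screw_box [([555.0, -525.0, 1.0], 0.93)]
```

Run:
```python
import cv2,numpy as np
a=cv2.imread("pics/top0.png")[130:340,130:440];b=cv2.imread("pics/fin_top.png")[130:340,130:440]
cv2.imwrite("pics/cmpf.png",cv2.resize(np.vstack([a,b]),None,fx=1.4,fy=1.4))
```

```text
(no output)
```

View pics/cmpf.png

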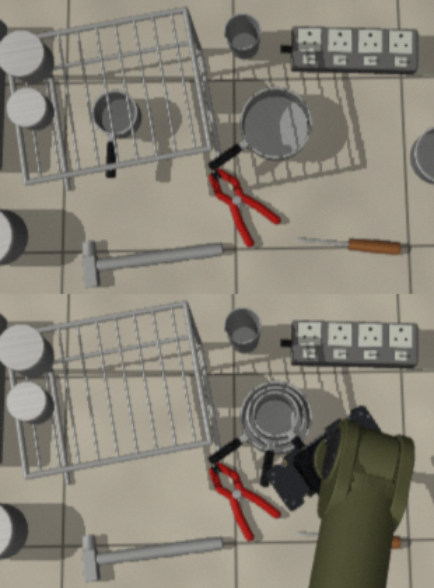

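The rack, clamp, hammer, tumbler and extension box line up with the first picture. The nest is concentric and the gripper is clear of everything, so I'm handing in.

```bash
python3 -c "
from workcell import order;print(order.finish_job())"
```

```text
the job is handed in; nothing more can be done
None
```

The three pans are nested and I handed the job in at about 39 s; no verdict was reported. The middle-sized pan is inside the largest and the smallest is inside that, each lowered until it touched before I let go.

**What I did:**
- **Middle-sized pan:** my first, steeper grip could not reach the nest. I set the pan back down on the counter, gripped it again more upright, and then nested it.
- **Smallest pan:** I lifted it 13 mm under the rack, drew it out of the front and set it down. I then gripped it again and nested it.

**Last checks:**
- **Handles:** they point at about 124.5°, 169° and 214.5°, so the steps are roughly 44.5° and 45.5°, going round one way. For the smallest pan the two cameras gave 213° to 216°. One direction fit for it, from only 12 points, was wrong and I ignored it.
- **Nesting:** the smallest pan's rim came out level to within 0.4° and at about the expected height. The pan axes agree to within about 2–3 mm.
- **Rest of the counter:** the rack, clamp, hammer, tumbler, extension box, flour tin and screw box show no visible shift from the first pictures. The screwdriver was partly hidden from above; the other camera put it where it started.

**Doubtful points:**
- **Joint 2 limit:** while the first grip was failing to reach, joint 2 read -0.301 rad against its limit of -0.3.
- **Wrist force:** the highest I read was about 16 N, but I only read it at the end of each move.
- **Network misses:** in the last pictures the networks misplaced the screwdriver once and the flour tin once, both with low confidence; the other camera disagreed each time.

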